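# Find the gear that meshes and lock the gear tester

### The job

One of the three spare gears on the sloping rack has 12 teeth and fits the drive gear of the gear tester: set it on the bare test post, hub up, so that it drops fully down in mesh with the drive gear. Then pull the drive gear's lock knob up, turn it by one notch (a sixth of a turn, either way) so that the two gears roll together, and push it back down until it locks. Leave the other gears and everything else on the bench where they are.

Things in the scene. Friction and masses are not known exactly. Their poses are not given: they have to be found in the camera images.
- gear_a_mid (a point): Middle of the 12-tooth gear: steel, 55.2 mm across the tips, 14 mm thick, with a round hub 24 mm wide, 26 mm tall (40 mm in all; 0.14 to 0.28 kg). It starts hub outwards on the rack, in any bay, its axis leaning 26 deg. Bore 12 mm, 22 mm deep, in the toothed face. Point: on the axis, 20 mm from either end. z: along the axis out of the hub; x: through the middle of a tooth.
- gear_b_mid (a point): Middle of the 9-tooth gear (does not fit): steel, 55.2 mm across the tips, 14 mm thick, with a round hub 24 mm wide, 26 mm tall (40 mm in all; 0.14 to 0.28 kg). It starts hub outwards on the rack, in any bay, its axis leaning 26 deg. Bore 12 mm, 22 mm deep, in the toothed face. Point: on the axis, 20 mm from either end. z: along the axis out of the hub; x: through the middle of a tooth.
- gear_c_mid (a point): Middle of the 16-tooth gear (does not fit): steel, 55.2 mm across the tips, 14 mm thick, with a round hub 24 mm wide, 26 mm tall (40 mm in all; 0.14 to 0.28 kg). It starts hub outwards on the rack, in any bay, its axis leaning 26 deg. Bore 12 mm, 22 mm deep, in the toothed face. Point: on the axis, 20 mm from either end. z: along the axis out of the hub; x: through the middle of a tooth.
- rack: Fixed black aluminium rack, 244 mm wide, 80 mm deep, 55 mm high. Its face slopes 26 deg, low in front and high at the back, with three bays 80 mm apart between 6 mm ribs and a 10 mm lip below. Gear axes are at least 66 mm apart: open the fingers to 60 mm or less there. Origin: under its middle, on the bench. Axes: x up the slope, y along the row of bays, z square out of the face.
- tester: Fixed gear tester: black base plate 110 x 200 x 12 mm, clamped at both y ends (270 mm over all). 60 mm apart along its y axis it carries the drive gear with the lock knob on top (y = -30 mm) and the bare test post (y = +30 mm). Origin: under the middle of the plate, on the bench; z up.
- post_seat (a point): Point on the test post's axis, on the shoulder where the gear sits, 40 mm above the bench; axes of the tester, drive gear 60 mm away in -y. The post is 10 mm thick and ends 20 mm above this point, tapered over the last 4 mm. The drive gear's teeth stand 0 to 14 mm above this point, level with a seated gear's teeth; a seated gear's middle is 20 mm above this point.
- drive_gear (a joint): Turn of the drive gear (steel, 18 teeth, 79.2 mm across), rad, counter-clockwise from above; starts near 0. At 0, as at every lock notch (60 deg apart), one tooth points at the test post, so the 12-tooth gear needs a gap there: its x axis 15 deg (+ any 30 deg, - 1.5 x this value) from the tester's; 3 deg off is fine. About 0.1 N m turns it with the knob up; locked it has 0.05 rad of play.
- lock_knob (a joint): Height (m) the lock knob is pulled up: 0 down and locked, 0.014 fully up. Below 0.008 its two pins sit in the index plate's notches and the gear cannot turn. About 4 N lift it, it stays where it is left, about 2 N push it down; it goes fully down only within about 0.1 rad of a notch.
- knob_grip (a point): Point on the lock knob's axis at a good height to grip, 79 mm above the bench when down. The knob is a knurled upright aluminium cylinder, 28 mm wide, from 21 mm below to 13 mm above this point, on a flange 44 mm wide just above the drive gear, with which it turns. Fingers opened to 50 mm or less clear the gear hub beside it whichever way they point.
- screwdriver_mid (a point): Bystander: screwdriver with an amber handle, 170 mm long, lying between rack and tester; its middle.
- fork: Bystander: aluminium clamping fork, 75 x 32 x 9 mm, lying on the bench towards the robot; middle of its underside.
- pedestal: Bystander: steel pedestal post, 32 mm across the foot, 47 mm tall, standing in front of the tester; middle of its underside.
- lens_cap: Bystander: black round lens cap, 38 mm across, 13 mm high, on the bench towards the robot; middle of its underside.
- hex_key: Bystander: black hex key, 80 mm long, 5 mm thick, lying in front of the tester; middle of the long leg, underneath.
There are look-alikes about, which are no part of the job. Leave any green look-alike of the part that bears gear_a_mid alone.

How it is judged:
By the outcome, as a careful person would: the job done as asked, in the order asked, and still so for the second after the job is handed in, with the robot touching nothing.
It also fails if it takes over 43 s, if anything falls off the work surface, if the arm or the gripper's body presses on something with over 40 N, if the wrist force passes 120 N, or if a joint passes its speed limit or range.

### The arm

A 6-joint arm with a two-finger parallel gripper is mounted at the origin on the work surface. World frame = base frame: x ahead of the robot, y to its left, z up, the work surface at z = 0. Lengths are in m, angles in rad, forces in N, time in s.
With the tool pointing down it reaches from about 0.3 to 0.775 m from the base axis. Payload 14.6 kg.
Tool frame: the origin (TCP) lies at the very end of the fingers, on their centre line; the grasp point (between the pads) lies 19 mm behind it; y points along the fingers, z is the direction in which the jaws open and shut, and the axes are right-handed (so a half turn about y gives the same grasp; the last joint's range is limited). The gripper opens to 94 mm and grips with 3 to 60 N. Pads are 16 mm wide; open, the fingers measure 119 mm over their backs; the gripper's body (75 mm by 177 mm) begins 78 mm behind the grasp point.
Start: joints at [1.275, 0.3, 1.521, -0, 1.321, -0.067], TCP at [0.125, 0.536, 0.205] pointing down, gripper open.
Joint ranges: [-3.03, 3.03], [-0.79, 2.21], [0.23, 2.52], [-1.04, 4.18], [0, 3.07], [-2.55, 2.55]. Speed limits (rad/s): [2.22, 2.22, 2.57, 3.14, 3.14, 3.14].

### API

Orientations are given as [roll, pitch, yaw] about the fixed x, y, z axes, in that order (R = Rz(yaw) Ry(pitch) Rx(roll)).
In Python, from station import get_obs, camera, job gives the robot as it stands.
- The arm moves only by the tool step_arm, never from a script. Its argument "targets" is a list of rows, each a list of 6 numbers: the shift along the tool's x, y, z in mm, then the turn, a rotation vector about the tool's x, y, z in degrees. In form: [[dx, dy, dz, rx, ry, rz], ...]. A call has 1 to 12 rows; each row shifts and turns the commanded pose from where the row before left it, along the tool's axes as they then stand; what a row does not reach is not made up. A row lasts 1/8 s, in which the tool goes at most 62.5 mm and 10.7 degrees, less where a joint would pass 70% of its speed; a pose out of reach is approached as far as the arm can. A call is refused whole if a number of a shift passes 62.5 or a number of a turn 10.7, either way. A call with a gripper value outside its range is refused whole. "gripper" is the opening, from -1 (shut) to 1 (fully open), set as the call begins (left out, the last holds). The fingers move at their own pace and stop on an object; "squeeze" is the grip in N (left out, the last holds). Time passes only in rows, so rows that do not move let the fingers close. It gives the time, the measured TCP pose, the force and the opening at its end, in the units of the state.
- get_obs(): the state, without advancing time (a new reading comes with each control period).
- camera(name): name is "scene" or "top"; returns a dict with "pixels" (420x560x3 uint8, red, green, blue), "intrinsics" (3x3 intrinsics, pixels), "k1" (the pictures are not rectified: a ray, as slopes to the right and down, at radius r is drawn at 1 + k1 r^2 times it, then the intrinsics apply), "R" (3x3) and "t" (3): a world point X has camera coordinates R X + t. Camera axes: x right, y down, z forward; pixel columns grow to the right and rows downward; lengths in m; the calibration is good to about 2 mm. A picture is of the moment at which its call begins. There is no depth.
- job.hand_in(): hands the job in, once; it reports no verdict.
The state is a dict: "time_s": time; "qpos": joint angles; "joint_vel": joint speeds; "tau": joint torques, N m; "ee_pos": TCP position; "eef_rot": TCP orientation; "force": force on the tool from outside, world axes, zero at the start; "moment": the same for the moment, N m; "grip_width": finger opening in m.
Only numpy, scipy, OpenCV 4.12 (cv2) and the standard library are available. Lean on these libraries where they do the work, as an engineer would, in place of code of your own. Each camera call takes 0.05 s, during which the arm holds its last target.

## Working session

There is one attempt and no reset: what is moved stays moved. The work goes in short steps, Python scripts to look and compute and a tool call to move; the robot and the scene stay as the last step left them, time stands still between calls to the robot, and variables do not carry over. Pictures are saved under pics/ and viewed, and the job is handed in when it is done.

Besides the shell and the picture viewer there is one more tool, called after ">>>" in YAML: its name, and indented under it one key for each argument. step_arm: Moves the arm, as the interface text tells. Its arguments: {"type":"object","properties":{"targets":{"type":"array","items":{"type":"array","items":{"type":"number"}}},"gripper":{"type":"number"},"squeeze":{"type":"number"}},"required":["targets"]}

```bash
ls; mkdir -p pics
python3 - <<'E'
from station import get_obs, camera, job
import cv2,pickle
o=get_obs();print(o)
for n in("scene","top"):
    c=camera(n);pickle.dump(c,open(f"pics/{n}0.pkl","wb"));cv2.imwrite(f"pics/{n}0.png",cv2.resize(c["pixels"][:,:,::-1],None,fx=1.42,fy=1.42,interpolation=cv2.INTER_CUBIC))
    print(c["intrinsics"],c["k1"],c["R"],c["t"])
E
```

```text
pics
{'time_s': 0.0, 'qpos': array([ 1.27540045e+00,  3.00509017e-01,  1.52160709e+00, -6.60174366e-06,
        1.32073331e+00, -6.66131111e-02]), 'joint_vel': array([ 0.00022825,  0.00117949,  0.00066771, -0.00035479, -0.00086382,
       -0.00119012]), 'tau': array([ 1.93294109e-03, -5.31817031e+01, -3.52729869e+01,  7.09522306e-02,
        2.45203811e-02, -1.67650287e-04]), 'ee_pos': array([0.12466445, 0.5353939 , 0.20485455]), 'eef_rot': array([-1.57205073e+00,  7.72748536e-05, -2.28781173e-01]), 'force': array([ 0.01456119, -1.13448186,  0.32578267]), 'moment': array([-0.01919998, -0.03235142, -0.01463297]), 'grip_width': 0.09401411600758919}
[[519.8192715    0.         277.5452611 ]
 [  0.         519.8192715  208.52167866]
 [  0.           0.           1.        ]] 0.042833608173191755 [[-0.5666855   0.82382433  0.01345404]
 [ 0.57593807  0.40774298 -0.70854852]
 [-0.5892053  -0.39377548 -0.70553383]] [ 0.31792818 -0.24531392  1.26460713]
[[387.69992658   0.         276.34350597]
 [  0.         387.69992658 206.02113061]
 [  0.           0.           1.        ]] -0.023361265290970303 [[-0.00299394 -0.99999244  0.00248064]
 [-0.98004152  0.00244111 -0.19877792]
 [ 0.19877036 -0.00302626 -0.98004142]] [-0.00844451  0.53219598  0.79383552]
```

View pics/scene0.png

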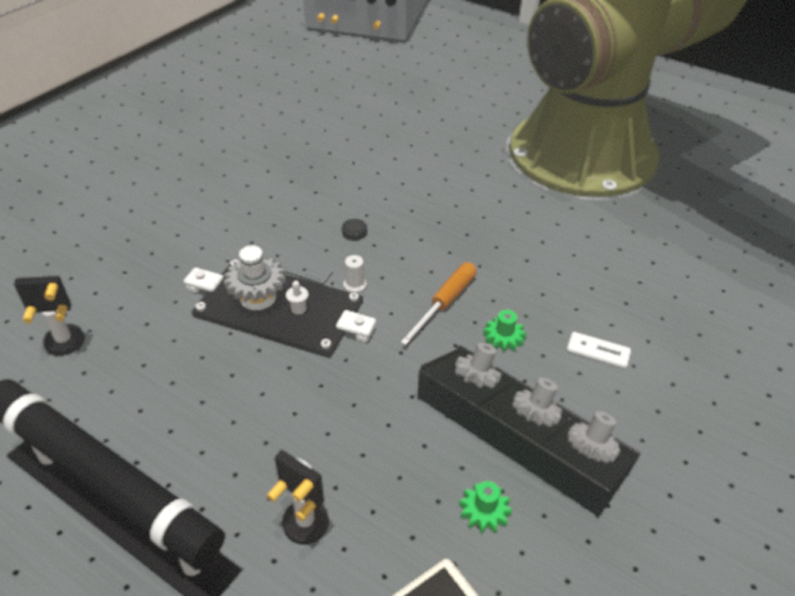

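View pics/top0.png

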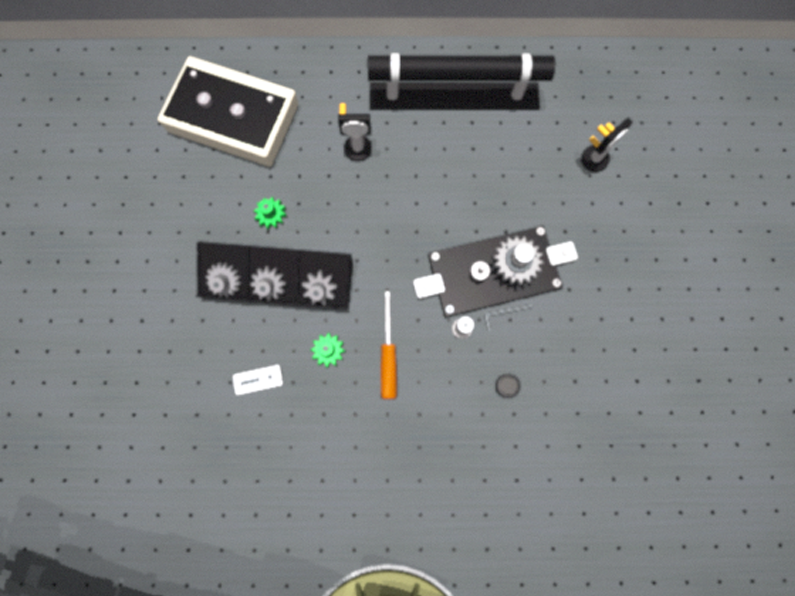

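The scene camera shows the rack with three gears at about (485,365), (540,400) and (595,435), and the tester at about (280,290). In the top view the rack is at about (273,275) and the tester at (500,270). Next I'll zoom in to count teeth.

Run:
```python
import cv2,pickle,numpy as np
t=pickle.load(open("pics/top0.pkl","rb"))["pixels"][:,:,::-1]; s=pickle.load(open("pics/scene0.pkl","rb"))["pixels"][:,:,::-1]
def crop(im,x0,y0,w,h,f): return cv2.resize(im[y0:y0+h,x0:x0+w],(int(w*f),int(h*f)),interpolation=cv2.INTER_CUBIC)
cv2.imwrite("pics/z1.png",np.vstack([crop(t,135,165,115,60,6.9)[:410],]))
cv2.imwrite("pics/z2.png",crop(s,290,235,160,125,4.8))
cv2.imwrite("pics/z3.png",crop(t,290,150,120,80,6.6))
cv2.imwrite("pics/z4.png",crop(s,125,155,145,100,5.5))
```

```text
(no output)
```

View pics/z1.png

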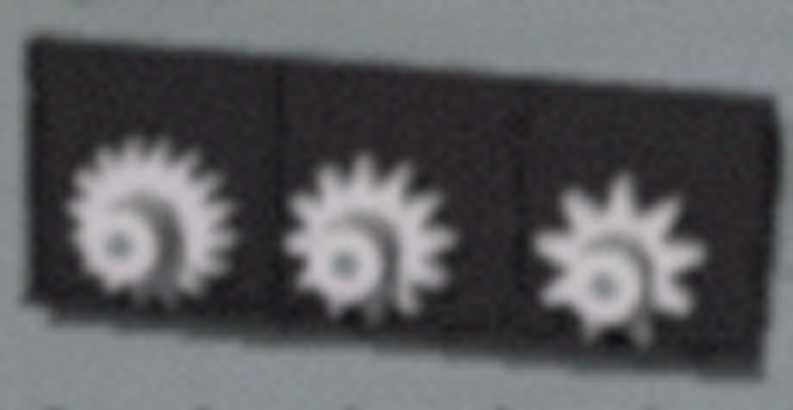

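View pics/z2.png

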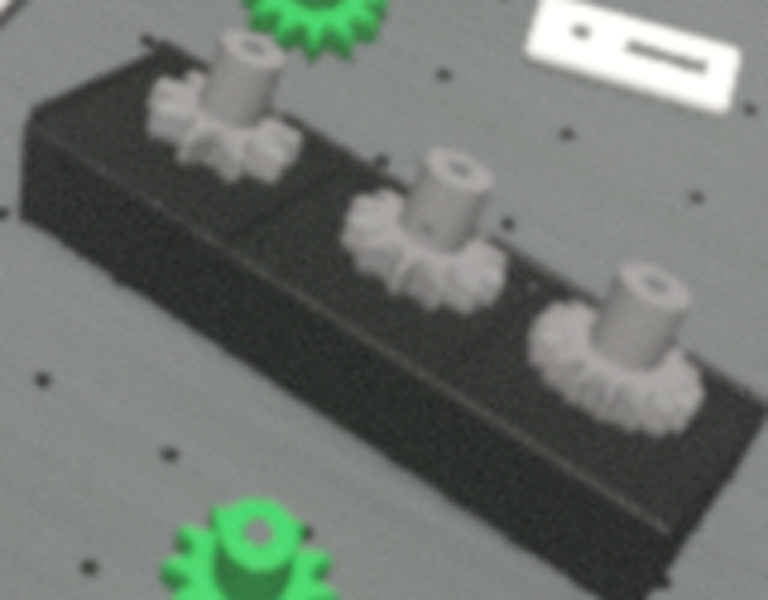

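View pics/z3.png

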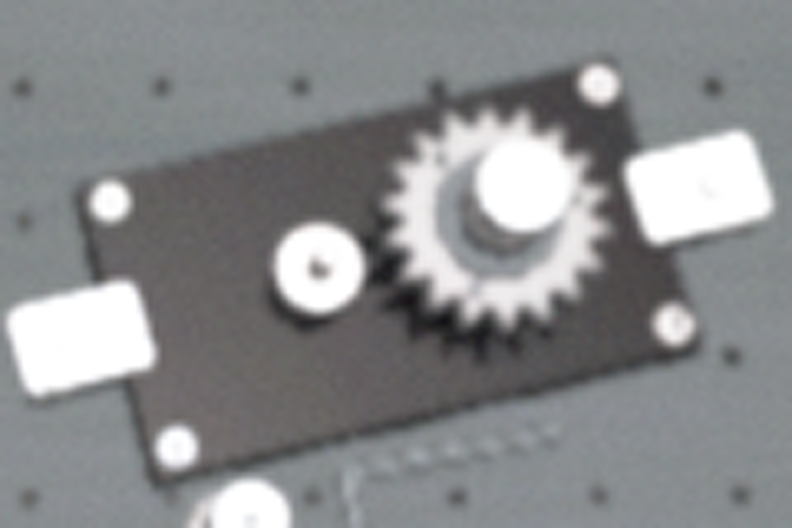

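View pics/z4.png

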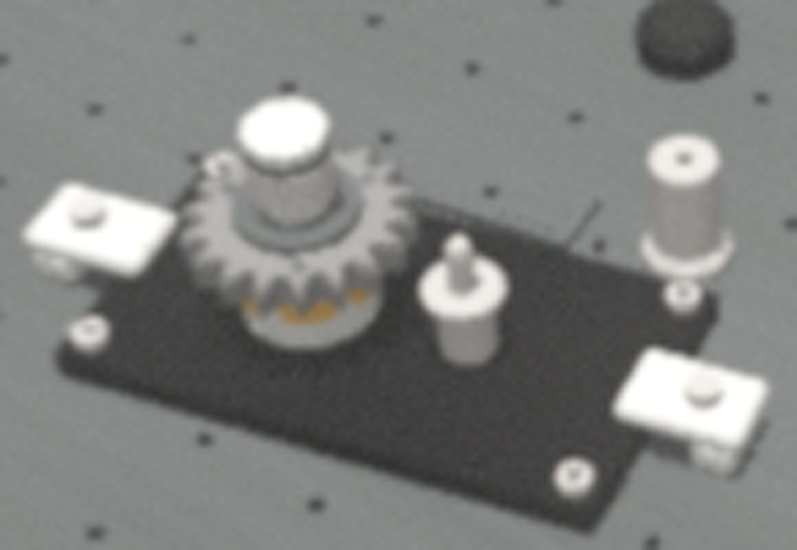

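```bash
cat > h.py <<'E'
import numpy as np,pickle,cv2
from scipy.optimize import least_squares
cams={n:pickle.load(open(f"pics/{n}0.pkl","rb")) for n in("scene","top")}
def proj(n,X):
    c=cams[n];p=np.atleast_2d(X)@c["R"].T+c["t"];s=p[:,:2]/p[:,2:];r2=(s**2).sum(1,keepdims=True)
    s=s*(1+c["k1"]*r2);K=c["intrinsics"];return s*[K[0,0],K[1,1]]+[K[0,2],K[1,2]]
Z={'z1':("top",135,165,6.9),'z2':("scene",290,235,4.8),'z3':("top",290,150,6.6),'z4':("scene",125,155,5.5)}
def pix(z,u,v):
    n,x0,y0,f=Z[z];return n,np.array([x0+(u+.5)/f-.5,y0+(v+.5)/f-.5])
def tri(*obs):
    r=least_squares(lambda X:np.concatenate([proj(n,X)[0]-p for n,p in obs]),[.5,0,.05])
    return r.x,np.abs(r.fun).max()
E
python3 - <<'E'
from h import *
np.set_printoptions(precision=4,suppress=True)
P=dict(hubA=(('z1',347,263),('z2',460,168)),hubB=(('z1',605,286),('z2',254,45)),hubC=(('z1',120,245),('z2',657,284)),
posttop=(('z3',320,266),('z4',459,243)),shoulder=(('z3',319,271),('z4',463,288)),knob=(('z3',523,184),('z4',283,126)),
s1=(('z3',109,202),('z4',575,477)),s2=(('z3',600,84),('z4',90,331)),s3=(('z3',674,324),('z4',222,165)),s4=(('z3',176,446),('z4',683,296)))
for k,(a,b) in P.items(): print(k,*tri(pix(*a),pix(*b)))
E
```

```text
hubA [0.5374 0.1899 0.0628] 0.7678279846452654
hubB [0.5299 0.1079 0.0635] 0.47057887163879286
hubC [0.5435 0.2618 0.0626] 0.7683087787836769
posttop [ 0.5688 -0.1477  0.0557] 0.8241712652690012
shoulder [ 0.5705 -0.1485  0.0362] 0.07657799337636106
knob [ 0.586  -0.2062  0.0903] 0.11036018049497898
s1 [ 0.6008 -0.0786  0.0141] 0.26758583728457097
s2 [ 0.6437 -0.2541  0.0145] 0.2960941872267995
s3 [ 0.5564 -0.2753  0.0148] 0.15460085251964983
s4 [ 0.5137 -0.1001  0.0142] 0.30419434434872983
```

```bash
cat >> h.py <<'E'
def Rz(a):return np.array([[np.cos(a),-np.sin(a),0],[np.sin(a),np.cos(a),0],[0,0,1]])
def Ry(a):return np.array([[np.cos(a),0,np.sin(a)],[0,1,0],[-np.sin(a),0,np.cos(a)]])
def circ(r,z,n=60):
    a=np.linspace(0,2*np.pi,n);return np.c_[r*np.cos(a),r*np.sin(a),0*a+z]
def teeth(N,rt,z,ph=0,rr=None):
    m=2*rt/(N+2);rr=rr or rt-2.25*m
    pts=[]
    for k in range(N):
        c=ph+2*np.pi*k/N;p=2*np.pi/N
        for d,r in((-.5,rr),(-.3,rr),(-.12,rt),(.12,rt),(.3,rr)): pts.append([r*np.cos(c+d*p),r*np.sin(c+d*p),z])
    pts.append(pts[0]);return np.array(pts)
def draw(n,img_zoom,curves,fn,im=None):
    x0,y0,w,h,f=img_zoom
    im=(cams[n]["pixels"] if im is None else im)[:,:,::-1];im=cv2.resize(im[y0:y0+h,x0:x0+w],(int(w*f),int(h*f)),interpolation=cv2.INTER_CUBIC)
    for X,col in curves:
        p=proj(n,X);p=(p-[x0,y0]+.5)*f-.5
        cv2.polylines(im,[np.round(p*8).astype(np.int32)],False,col,1,cv2.LINE_AA,3)
    cv2.imwrite(fn,im)
E
cat > fit.py <<'E'
from h import *
P=dict(posttop=(('z4',459,243),),shoulder=(('z3',319,271),('z4',463,288)),knob=(('z3',523,184),('z4',283,126)),
s1=(('z3',109,202),('z4',575,477)),s2=(('z3',600,84),('z4',90,331)),s3=(('z3',674,324),('z4',222,165)),s4=(('z3',176,446),('z4',683,296)))
loc=dict(posttop=[0,.03,.06],shoulder=[0,.03,.04],knob=[0,-.03,.092],s1=[.045,.09,.014],s2=[.045,-.09,.014],s3=[-.045,-.09,.014],s4=[-.045,.09,.014])
def res(v,full=False):
    x,y,a=v[:3];sh={'scene':v[3:5],'top':v[5:7]};out=[]
    for k,o in P.items():
        X=Rz(a)@np.array(loc[k])+[x,y,0]
        for q in o:
            n,p=pix(*q);out.append(proj(n,X)[0]+sh[n]-p)
    if full:return out
    return np.concatenate(out+[v[3:]/1.0*.5])
r=least_squares(res,[.57,-.17,.24,0,0,0,0])
if __name__=="__main__":
    np.set_printoptions(precision=4,suppress=True)
    print(r.x);i=0
    for (k,o) in P.items():
        for q in o: print(k,q[0],res(r.x,1)[i]);i+=1
E
python3 fit.py
```

```text
[ 0.5788 -0.1764  0.2402  0.0543  0.133   0.4563  0.0611]
posttop z4 [-0.2186 -0.4002]
shoulder z3 [ 0.0924 -0.7659]
shoulder z4 [-0.0615 -0.7315]
knob z3 [ 0.2341 -0.0569]
knob z4 [ 0.1216 -0.5012]
s1 z3 [0.0367 0.115 ]
s1 z4 [-0.1224  0.2976]
s2 z3 [-0.3208  0.2486]
s2 z4 [0.1334 0.5113]
s3 z3 [-0.1332  0.1999]
s3 z4 [0.2059 0.5707]
s4 z3 [-0.0233  0.2441]
s4 z4 [-0.072   0.2201]
```

```bash
cat > ov.py <<'E'
from fit import *
x,y,a=r.x[:3];T=lambda L:L@Rz(a).T+[x,y,0]
g=[(T(teeth(18,.0396,.054,np.pi/2)+[0,-.03,0]),(0,0,255)),(T(circ(.014,.092)+[0,-.03,0]),(0,255,0)),(T(circ(.005,.056)+[0,.03,0]),(255,0,0)),
(T(np.array([[.055,.1,.012],[.055,-.1,.012],[-.055,-.1,.012],[-.055,.1,.012],[.055,.1,.012]])),(255,255,0)),(T(np.array([[0,.03,.04],[0,.03,.06]])),(255,0,255))]
draw("top",(290,150,120,80,6.6),g,"pics/ov3.png");draw("scene",(125,155,145,100,5.5),g,"pics/ov4.png")
E
python3 ov.py
```

```text
(no output)
```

View pics/ov3.png

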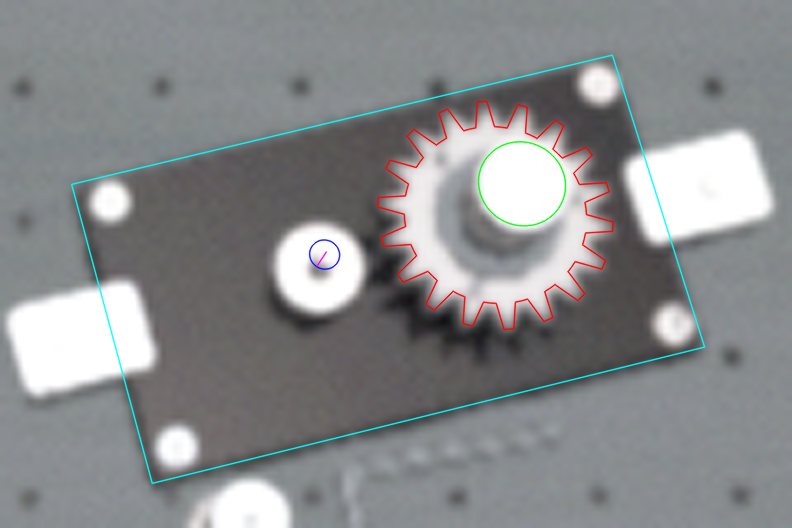

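View pics/ov4.png

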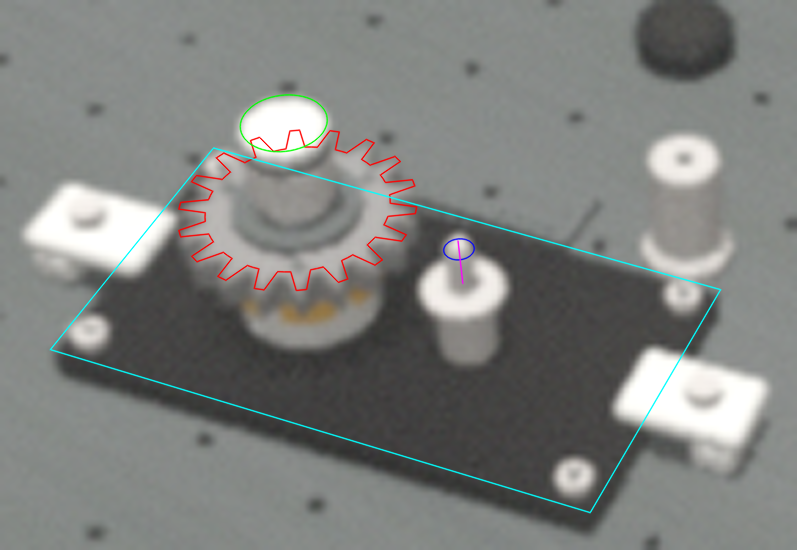

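The overlays match the tester to within about 1 px: the plate corners, knob top at (283,123) in the scene zoom, and drive gear phase. Now I'll fit the rack gears.

```bash
cat > fitg.py <<'E'
from h import *
# rack corners (z1 / z2 ), rack model: yaw a, gears A,B,C hub tops
H=dict(A=(('z1',347,263),('z2',460,168)),B=(('z1',605,286),('z2',254,45)),C=(('z1',120,245),('z2',657,284)))
sh={'scene':r0[3:5] if 0 else np.zeros(2),'top':np.array([.45,0])}
th=np.radians(26)
def axis(a):return Rz(a)@Ry(-th)
def hub(z):  # fit each hub with z fixed
    out={}
    for k,o in H.items():
        q=least_squares(lambda v:np.concatenate([proj(*( (n,[v[0],v[1],z]) ))[0]+sh[n]-p for n,p in [pix(*c) for c in o]]),[.53,.18])
        out[k]=(q.x,q.fun)
    return out
if __name__=="__main__":
    np.set_printoptions(precision=4,suppress=True)
    for z in(.063,.066): print(z,hub(z))
    h=hub(.066);d=h['C'][0]-h['B'][0];a=-np.arctan2(d[0],d[1]);print("yaw~",np.degrees(a))
    g=[]
    for k,N,c in(('A',12,(0,0,255)),('B',9,(0,255,0)),('C',16,(255,0,0))):
        R=axis(a);top=np.r_[h[k][0],.066]
        for L in(circ(.012,0),teeth(N,.0276,-.026,0)): g.append((L@R.T+top,c))
        print(k,"mid",top-R[:,2]*.02)
    draw("top",(135,165,115,60,6.9),g,"pics/ov1.png");draw("scene",(290,235,160,125,4.8),g,"pics/ov2.png")
E
python3 fitg.py
```

```text
0.063 {'A': (array([0.5375, 0.1902]), array([-0.4941,  0.2667, -0.4162,  0.0346])), 'B': (array([0.5298, 0.1082]), array([-0.1374,  0.3166, -0.2265,  0.2106])), 'C': (array([0.5437, 0.2621]), array([-0.5079,  0.1816, -0.3747, -0.0044]))}
0.066 {'A': (array([0.5385, 0.1903]), array([-0.85  , -0.4724, -0.328 , -0.7104])), 'B': (array([0.5307, 0.1086]), array([-0.4723, -0.3751, -0.1383, -0.556 ])), 'C': (array([0.5447, 0.262 ]), array([-0.8771, -0.5996, -0.2833, -0.7251]))}
yaw~ -5.2118461634099855
A mid [0.5472 0.1896 0.048 ]
B mid [0.5395 0.1078 0.048 ]
C mid [0.5535 0.2612 0.048 ]
```

View pics/ov1.png

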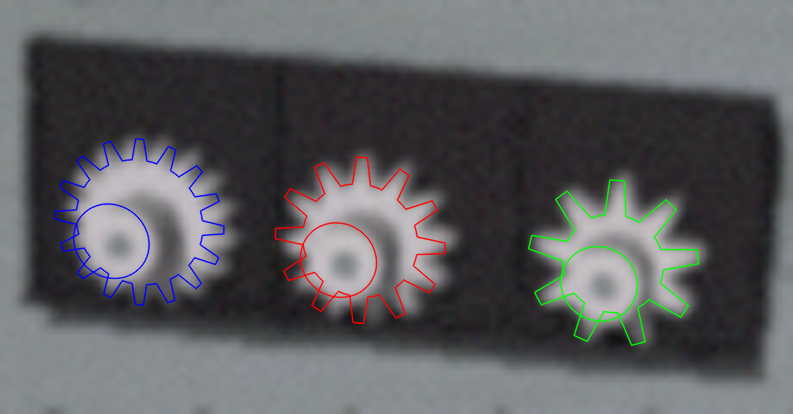

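View pics/ov2.png

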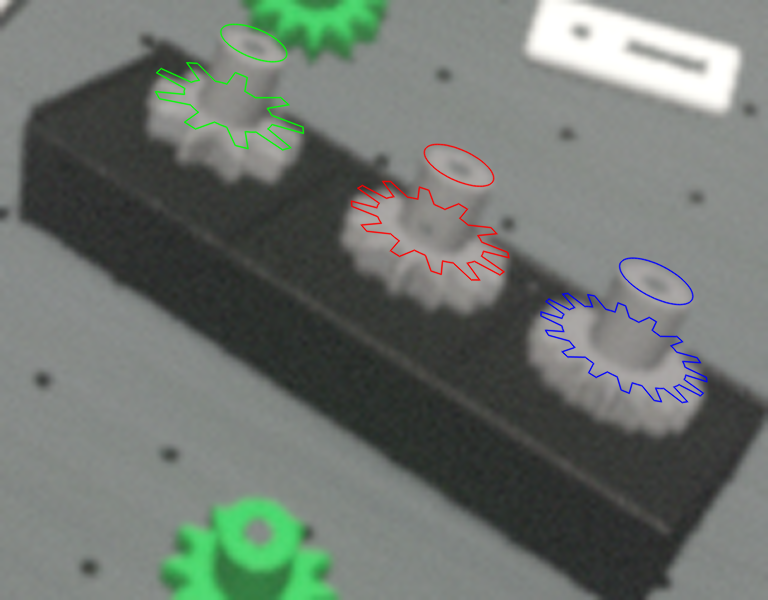

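```bash
cat > plan.py <<'E'
import numpy as np
from scipy.spatial.transform import Rotation as Ro
def E(rpy):return Ro.from_euler('xyz',rpy)
def plan(p1,R1,n,p0=None,R0=None,dec=0):
    from station import get_obs
    if p0 is None:
        o=get_obs();p0=o['ee_pos'];R0=E(o['eef_rot'])
    w=(R0.inv()*R1).as_rotvec();rows=[]
    p=p0.copy();R=R0
    for k in range(n):
        want=p0+(p1-p0)*(k+1)/n
        d=R.inv().apply(want-p)*1000; wr=np.degrees((R.inv()*R0*Ro.from_rotvec(w*(k+1)/n)).as_rotvec())
        row=np.r_[np.round(d,dec),np.round(wr,1)]
        p=p+R.apply(row[:3]/1000);R=R*Ro.from_rotvec(np.radians(row[3:]));rows.append(row.tolist())
    print(rows);print("end err mm",(p1-p)*1000,"deg",np.degrees((R.inv()*R1).magnitude()))
def RT(yaw,tilt=0):return Ro.from_euler('z',yaw,degrees=True)*Ro.from_euler('y',-tilt,degrees=True)*Ro.from_euler('x',-90,degrees=True)
def state():
    from station import get_obs
    o=get_obs();print(o['time_s'],o['ee_pos'].round(4),np.degrees(o['eef_rot']).round(2),'F',o['force'].round(2),'M',o['moment'].round(2),'w',round(o['grip_width'],4),'q',o['qpos'].round(2))
E
python3 - <<'E'
from plan import *
R=RT(-5.2,26); ax=-R.as_matrix()[:,1]; mid=np.array([.546,.1895,.047])
g=mid-.0035*ax; print(ax,"grasp tcp",g); plan(g+.09*ax,R,12)
E
```

```text
[-0.43656699  0.03973071  0.89879405] grasp tcp [0.54752798 0.18936094 0.04385422]
[[38.0, 7.0, -21.0, 0.2, -0.6, -2.2], [37.0, 8.0, -20.0, 0.1, -0.7, -2.1], [36.0, 9.0, -22.0, 0.2, -0.6, -2.2], [36.0, 11.0, -22.0, 0.1, -0.7, -2.2], [35.0, 12.0, -22.0, 0.2, -0.6, -2.1], [35.0, 13.0, -23.0, 0.1, -0.7, -2.2], [34.0, 15.0, -23.0, 0.2, -0.6, -2.1], [32.0, 15.0, -23.0, 0.1, -0.7, -2.2], [32.0, 17.0, -24.0, 0.2, -0.6, -2.2], [32.0, 18.0, -25.0, 0.1, -0.7, -2.1], [30.0, 19.0, -25.0, 0.2, -0.6, -2.2], [29.0, 20.0, -25.0, 0.2, -0.7, -2.2]]
end err mm [-0.20374576  0.33762075 -0.20199453] deg 0.06955476311873889
```

>>> step_arm:
  targets:
    - [38,7,-21,0.2,-0.6,-2.2]
    - [37,8,-20,0.1,-0.7,-2.1]
    - [36,9,-22,0.2,-0.6,-2.2]
    - [36,11,-22,0.1,-0.7,-2.2]
    - [35,12,-22,0.2,-0.6,-2.1]
    - [35,13,-23,0.1,-0.7,-2.2]
    - [34,15,-23,0.2,-0.6,-2.1]
    - [32,15,-23,0.1,-0.7,-2.2]
    - [32,17,-24,0.2,-0.6,-2.2]
    - [32,18,-25,0.1,-0.7,-2.1]
    - [30,19,-25,0.2,-0.6,-2.2]
    - [29,20,-25,0.2,-0.7,-2.2]
  gripper: 0.15
  squeeze: 40

```text
time_s: 1.6
ee_pos: [0.5093, 0.1918, 0.1249]
eef_rot: [-1.57, -0.456, -0.09]
force: [1.0, 0.0, 0.4]
grip_width: 0.0545
```

```bash
cat > snap.py <<'E'
import sys,pickle,cv2
from station import camera
import numpy as np
def snap(tag,ctop,cscene):
    for n,(x0,y0,w,h,f) in(("top",ctop),("scene",cscene)):
        c=camera(n);pickle.dump(c,open(f"pics/{n}_{tag}.pkl","wb"))
        cv2.imwrite(f"pics/{n}_{tag}.png",cv2.resize(c["pixels"][y0:y0+h,x0:x0+w,::-1],(int(w*f),int(h*f)),interpolation=cv2.INTER_CUBIC))
E
python3 - <<'E'
from plan import *;from snap import snap
state();snap("1",(120,140,150,112,5.3),(270,180,190,142,4.2));state()
E
```

```text
1.6 [0.5093 0.1918 0.1249] [-89.93 -26.11  -5.15] F [0.95 0.01 0.42] M [0.04 0.18 0.04] w 0.0545 q [ 0.39  0.19  1.94 -0.35  0.64 -0.84]
1.7 [0.5095 0.1904 0.124 ] [-89.99 -26.01  -5.29] F [-1.    1.01  0.33] M [-0.04  0.21  0.05] w 0.0542 q [ 0.39  0.19  1.94 -0.35  0.64 -0.84]
```

View pics/top_1.png

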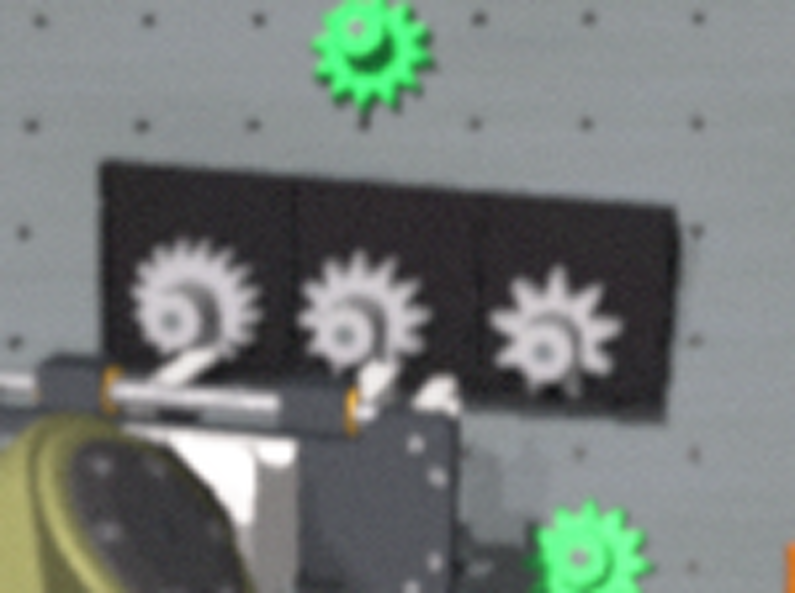

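View pics/scene_1.png

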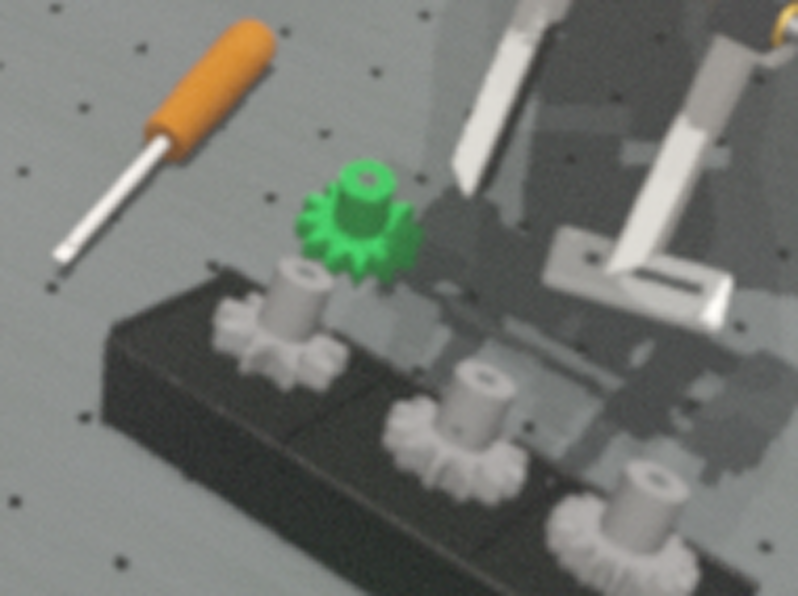

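Both views show the open fingers short of the middle gear. The fingertips are at scene crop (468,190) and (620,268), and the 12-tooth hub top is at (485,378). I'll check the calibration against the fingertips.

Run:
```python
from h import *;from plan import *
p=np.array([.5094,.1906,.1245]);R=RT(-5.2,26).as_matrix()
for n,(x0,y0,w,h,f) in(("top",(120,140,150,112,5.3)),("scene",(270,180,190,142,4.2))):
    cv=[]
    for s in(-1,1):
        L=np.array([[-.008,0,s*.0272],[.008,0,s*.0272],[.008,0,s*.0395],[-.008,0,s*.0395],[-.008,0,s*.0272],[-.008,-.04,s*.0272]])
        cv.append((L@R.T+p,(0,0,255)))
    ln=np.array([[0,0,0],[0,.13,0]])@R.T+p;cv.append((ln,(0,255,255)))
    im=pickle.load(open(f"pics/{n}_1.pkl","rb"))["pixels"]
    draw(n,(x0,y0,w,h,f),cv,f"pics/ovf_{n}.png",im)
```

```text
(no output)
```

View pics/ovf_scene.png

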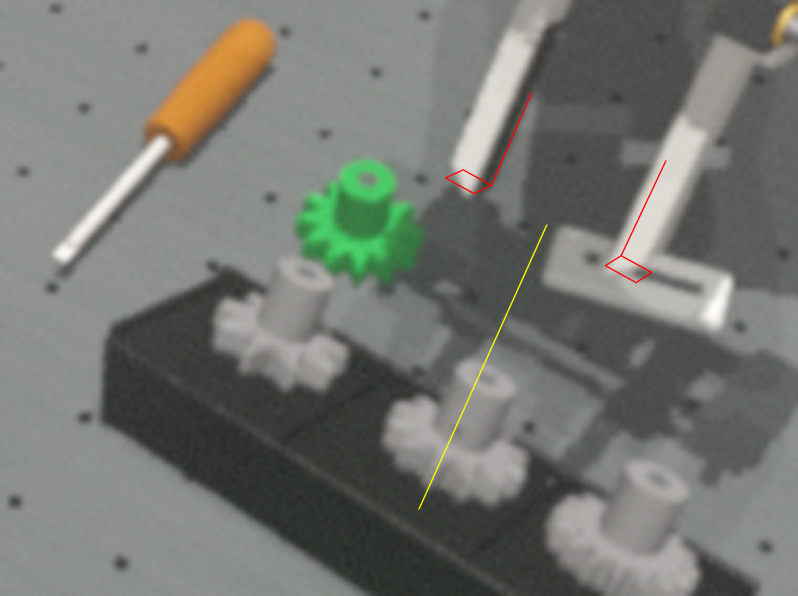

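View pics/ovf_top.png

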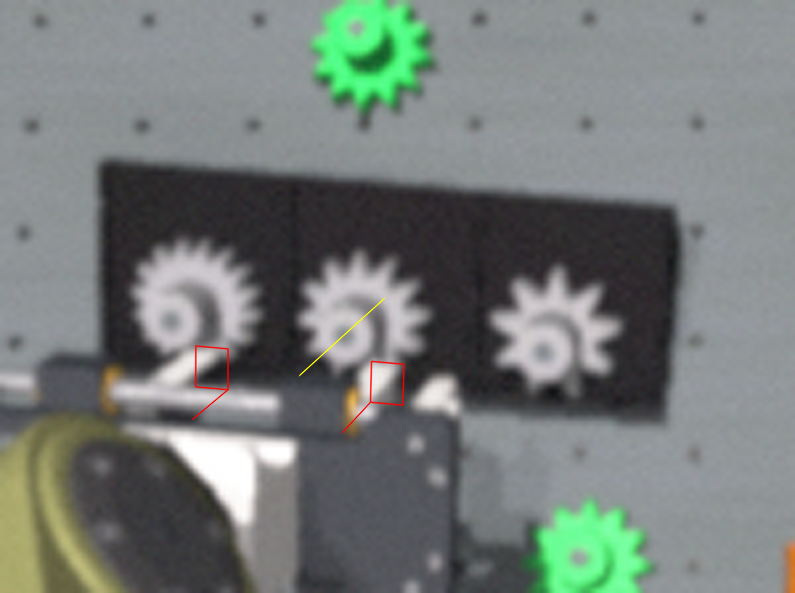

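>>> step_arm:
  targets:
    - [0,20,0,0,0,0]
    - [0,20,0,0,0,0]
    - [0,20,0,0,0,0]
    - [0,15,0,0,0,0]
    - [0,10,0,0,0,0]
    - [0,4,0,0,0,0]
    - [0,0,0,0,0,0]

```text
time_s: 2.58
ee_pos: [0.5475, 0.1896, 0.0454]
eef_rot: [-1.569, -0.455, -0.09]
force: [0.4, 0.4, 0.7]
grip_width: 0.0538
```

Run:
```python
from plan import *;from snap import snap
state();snap("2",(120,140,150,112,5.3),(290,235,160,120,5))
```

```text
2.575 [0.5475 0.1896 0.0454] [-89.91 -26.05  -5.18] F [0.38 0.37 0.72] M [-0.03  0.19  0.02] w 0.0538 q [ 0.36  0.39  1.9  -0.43  0.48 -0.78]
```

View pics/scene_2.png

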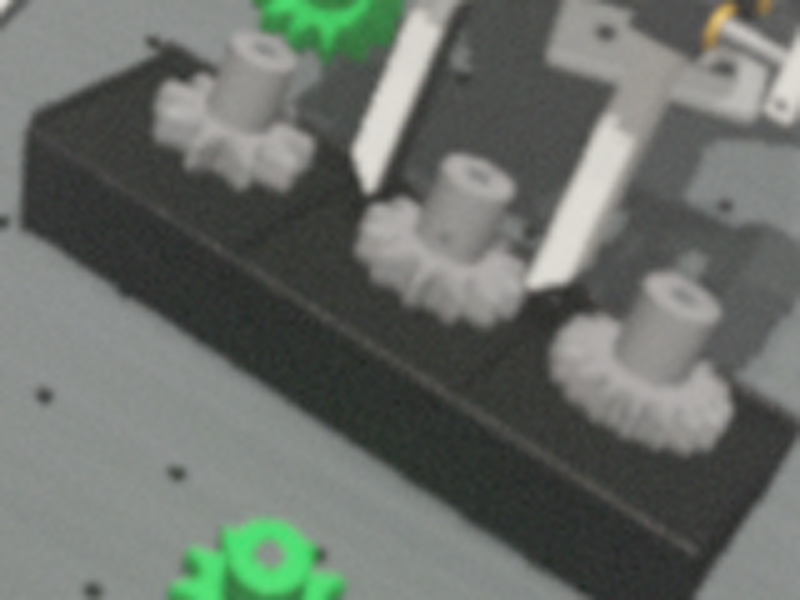

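View pics/top_2.png

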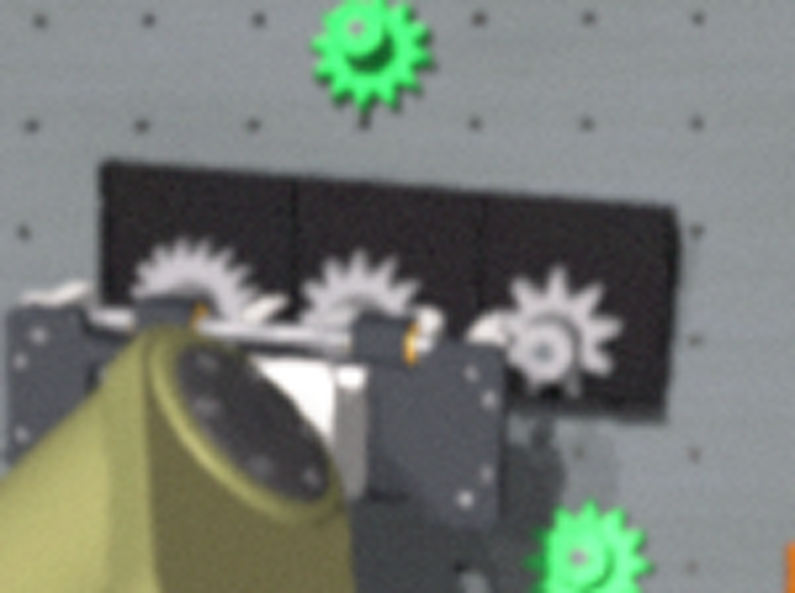

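The fingers straddle the middle gear's hub: tips at (370,190) and (545,290) in the scene crop, hub base at about (455,240). Closing now.

>>> step_arm:
  targets:
    - [0,0,0,0,0,0]
    - [0,0,0,0,0,0]
    - [0,0,0,0,0,0]
    - [0,0,0,0,0,0]
    - [0,0,0,0,0,0]
  gripper: -0.6
  squeeze: 40

```text
time_s: 3.3
ee_pos: [0.5474, 0.1895, 0.0453]
eef_rot: [-1.569, -0.455, -0.09]
force: [-1.8, -0.3, 1.9]
grip_width: 0.023
```

>>> step_arm:
  targets:
    - [0,-4,0,0,0,0]
    - [0,-10,0,0,0,0]
    - [0,-16,0,0,0,0]
    - [0,-20,0,0,0,0]
    - [0,-20,0,0,0,0]
    - [0,-20,0,0,0,0]
    - [0,-10,0,0,0,0]
    - [0,0,0,0,0,0]

```text
time_s: 4.3
ee_pos: [0.5037, 0.1935, 0.1359]
eef_rot: [-1.568, -0.456, -0.091]
force: [0.3, 0.1, -3.4]
grip_width: 0.0233
```

Run:
```python
from plan import *;from snap import snap
state();snap("3",(120,140,150,112,5.3),(270,180,190,142,4.2))
```

```text
4.3 [0.5037 0.1935 0.1359] [-89.86 -26.11  -5.19] F [ 0.28  0.07 -3.37] M [ 0.03  0.47 -0.02] w 0.0233 q [ 0.4   0.16  1.94 -0.34  0.66 -0.85]
```

View pics/scene_3.png

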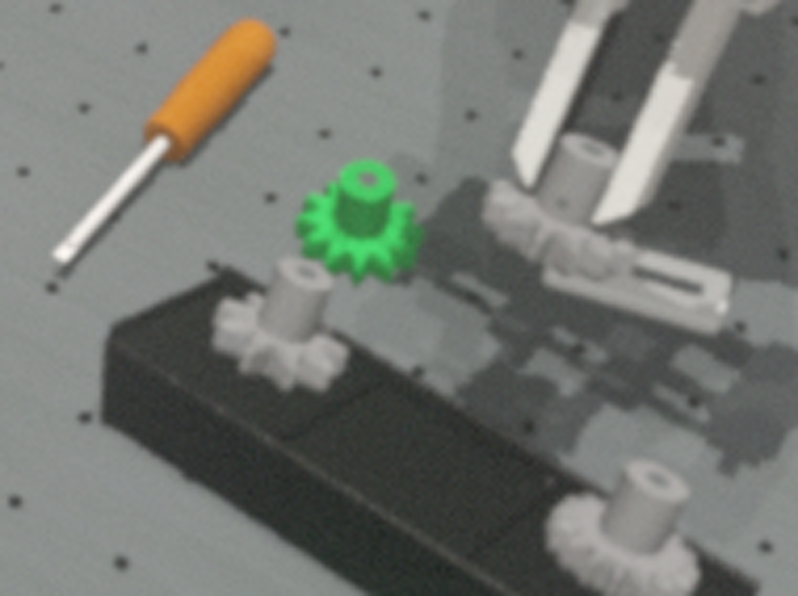

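View pics/top_3.png

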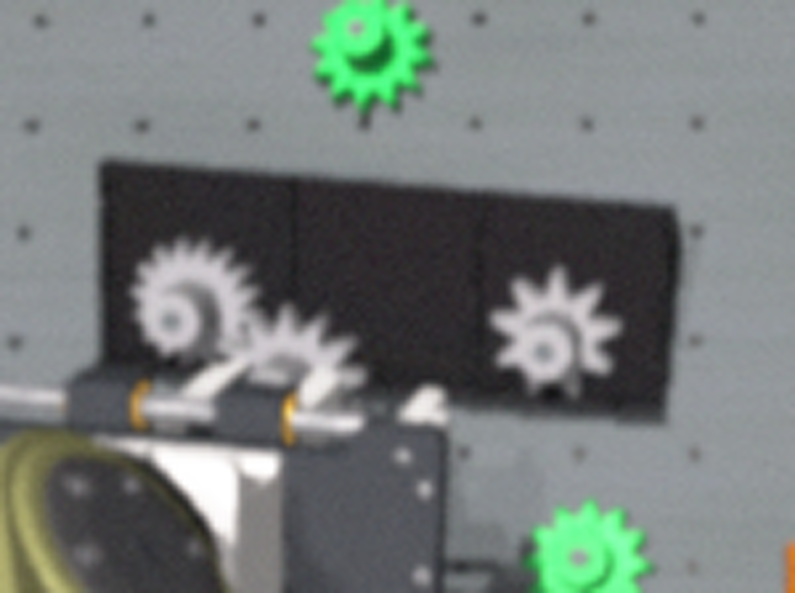

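```bash
cat > phase.py <<'E'
from h import *
from scipy.optimize import minimize
S=6
def gearcurves(N=12,ph=0,rt=.0276):
    c=[teeth(N,rt,z,ph) for z in np.linspace(0,.014,4)]+[circ(.012,z) for z in np.linspace(.014,.04,6)]
    return c
def mask(n,win,R,bot,ph,N=12,shift=(0,0)):
    x0,y0,w,h=win;m=np.zeros((h*S,w*S),np.uint8)
    for L in gearcurves(N,ph):
        p=(proj(n,L@R.T+bot)+shift-[x0,y0]+.5)*S-.5
        cv2.fillPoly(m,[np.round(p*8).astype(np.int32)],255,cv2.LINE_AA,3)
    m=cv2.resize(m.astype(np.float32),(w,h),interpolation=cv2.INTER_AREA)
    return cv2.GaussianBlur(m,(0,0),.7)
def score(img,m,valid=None):
    a=img.astype(float).ravel();b=m.ravel()
    if valid is not None:a=a[valid.ravel()];b=b[valid.ravel()]
    return np.corrcoef(a,b)[0,1]
E
python3 - <<'E'
from phase import *
th=np.radians(26);R=Rz(np.radians(-5.2))@Ry(-th)
bot0=np.array([.5465,.1895,.0475])-.02*R[:,2]
for n,win in(("top",(170,182,40,34)),("scene",(358,262,46,42))):
    x0,y0,w,h=win;g=cams[n]["pixels"][y0:y0+h,x0:x0+w].mean(2)
    g=np.minimum(g,150)
    best=[]
    for ph in np.arange(-15,15,1.):
        q=minimize(lambda s:-score(g,mask(n,win,R,bot0,np.radians(ph),shift=s)),[0,0],method='Nelder-Mead',options=dict(initial_simplex=[[0,0],[1,0],[0,1]],xatol=.02,fatol=1e-4))
        best.append((-q.fun,ph,q.x))
    best.sort(key=lambda t:-t[0])
    for b in best[:5]:print(n,b)
E
```

```text
top (np.float64(0.9358341360451419), np.float64(6.0), array([0.51357651, 0.1861496 ]))
top (np.float64(0.9350461093699478), np.float64(5.0), array([0.45814514, 0.22171021]))
top (np.float64(0.9343931087572165), np.float64(7.0), array([0.53718567, 0.13821411]))
top (np.float64(0.9324870904509884), np.float64(4.0), array([0.42350197, 0.16264725]))
top (np.float64(0.9310921237093296), np.float64(8.0), array([0.5219669 , 0.23109454]))
scene (np.float64(0.6020153518910188), np.float64(4.0), array([ 1.42551041, -1.35006142]))
scene (np.float64(0.6010084064131664), np.float64(3.0), array([ 1.54579735, -1.45555973]))
scene (np.float64(0.6008982713086571), np.float64(2.0), array([ 1.69726562, -1.52246094]))
scene (np.float64(0.6005058384351858), np.float64(5.0), array([ 1.52441406, -1.50292969]))
scene (np.float64(0.6002797039886452), np.float64(1.0), array([ 1.57687187, -1.40747547]))
```

Run:
```python
from plan import *
plan(np.array([.5717,-.1473,.135]),RT(-6.7),12)
```

```text
[[7.0, 4.0, -28.0, -0.0, 0.1, 2.2], [8.0, 3.0, -27.0, -0.1, 0.2, 2.1], [8.0, 3.0, -28.0, -0.0, 0.1, 2.2], [8.0, 3.0, -28.0, -0.0, 0.1, 2.2], [8.0, 2.0, -28.0, -0.1, 0.1, 2.1], [8.0, 2.0, -27.0, -0.0, 0.2, 2.2], [8.0, 2.0, -28.0, -0.0, 0.1, 2.2], [9.0, 2.0, -27.0, -0.1, 0.1, 2.1], [8.0, 1.0, -28.0, -0.0, 0.1, 2.2], [9.0, 1.0, -28.0, -0.1, 0.2, 2.2], [9.0, 0.0, -27.0, 0.0, 0.1, 2.2], [9.0, 1.0, -28.0, -0.0, 0.1, 2.1]]
end err mm [-0.1422449   0.23633174  0.3939928 ] deg 0.03466481771765837
```

>>> step_arm:
  targets:
    - [7,4,-28,0,0.1,2.2]
    - [8,3,-27,-0.1,0.2,2.1]
    - [8,3,-28,0,0.1,2.2]
    - [8,3,-28,0,0.1,2.2]
    - [8,2,-28,-0.1,0.1,2.1]
    - [8,2,-27,0,0.2,2.2]
    - [8,2,-28,0,0.1,2.2]
    - [9,2,-27,-0.1,0.1,2.1]
    - [8,1,-28,0,0.1,2.2]
    - [9,1,-28,-0.1,0.2,2.2]
    - [9,0,-27,0,0.1,2.2]
    - [9,1,-28,0,0.1,2.1]

```text
time_s: 5.9
ee_pos: [0.572, -0.1486, 0.134]
eef_rot: [-1.57, 0.002, -0.117]
force: [0.6, 1.2, -3.2]
grip_width: 0.0233
```

Run:
```python
from plan import *;from snap import snap
state();snap("4",(290,130,140,105,5.6),(125,110,160,120,5));state()
```

```text
5.9 [ 0.572  -0.1486  0.134 ] [-89.96   0.09  -6.71] F [ 0.57  1.24 -3.19] M [-0.03  0.05 -0.04] w 0.0233 q [-0.32  0.46  1.48  0.    1.21 -1.77]
6.0 [ 0.5722 -0.15    0.1335] [-8.998e+01  8.000e-02 -6.830e+00] F [-0.69  0.13 -2.75] M [0.02 0.03 0.04] w 0.0229 q [-0.32  0.46  1.48  0.    1.21 -1.77]
```

View pics/scene_4.png

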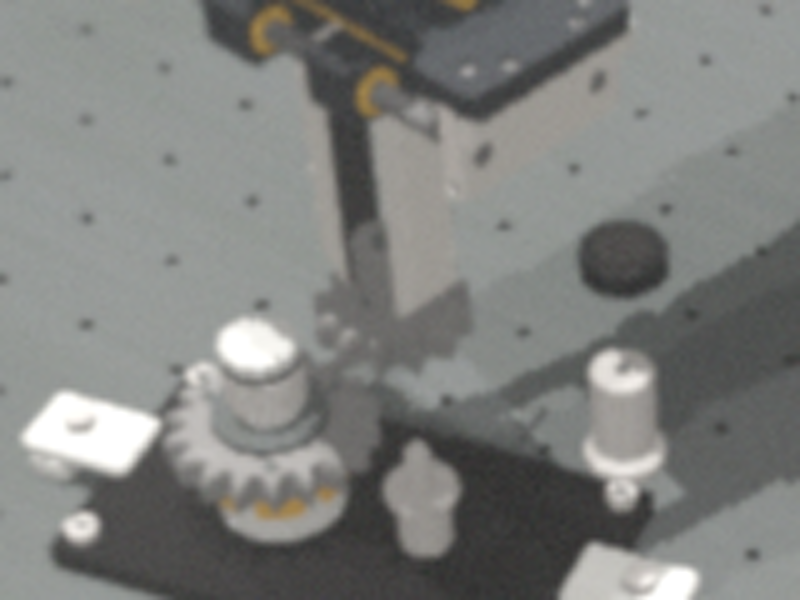

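View pics/top_4.png

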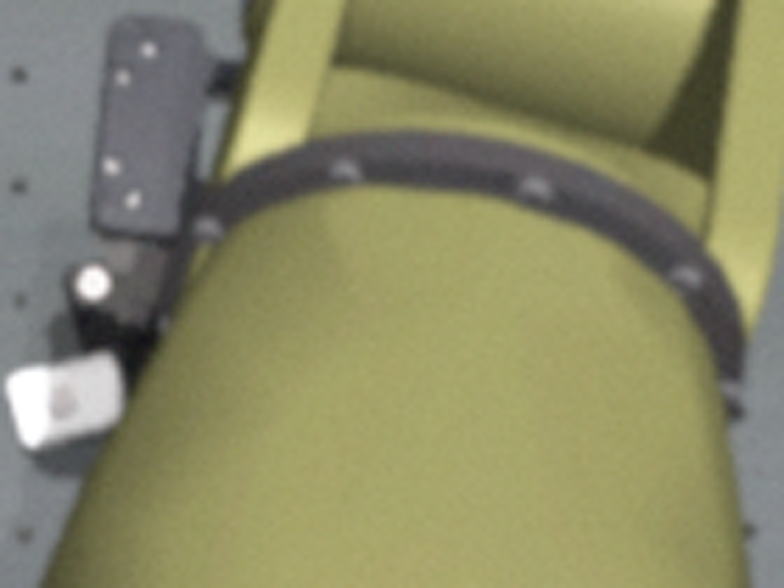

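```bash
cat > ov5.py <<'E'
import sys
from phase import *;from plan import RT
def go(tag,p,yaw,win,off=17.,ph=5.5,d=(0,0)):
    # gear bottom on the tool axis, off mm behind TCP
    Rg=Rz(np.radians(yaw));b=np.array(p)+[d[0],d[1],-off/1000]
    cv=[(L@Rg.T+b,c) for L,c in((teeth(12,.0276,.014,np.radians(ph)),(0,0,255)),(teeth(12,.0276,0,np.radians(ph)),(0,165,255)),(circ(.012,.04),(0,255,0)))]
    x,y,a=.5788,-.1764,.2402
    T=lambda L:L@Rz(a).T+[x,y,0]
    cv+=[(T(circ(.005,.056)+[0,.03,0]),(255,0,0)),(T(circ(.0125,.04)+[0,.03,0]),(255,0,0)),(T(circ(.014,.092)+[0,-.03,0]),(0,255,0))]
    im=pickle.load(open(f"pics/scene_{tag}.pkl","rb"))["pixels"]
    draw("scene",win,cv,f"pics/ovs_{tag}.png",im)
E
python3 - <<'E'
from ov5 import *
go("4",[.572,-.149,.1338],-6.75,(165,150,100,75,8))
E
```

```text
(no output)
```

View pics/ovs_4.png

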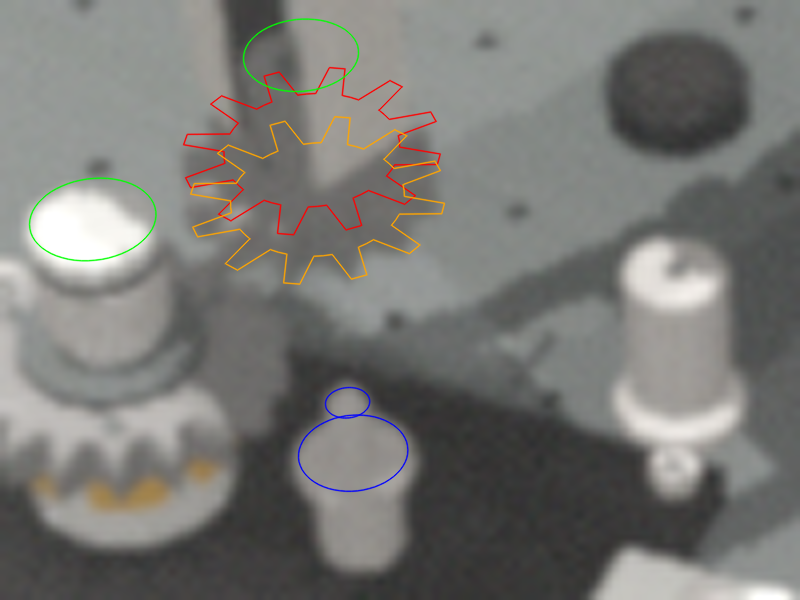

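>>> step_arm:
  targets:
    - [0,14,1,0,0,0]
    - [0,14,1,0,0,0]
    - [0,10,0,0,0,0]
    - [0,5,0,0,0,0]
    - [0,0,0,0,0,0]

```text
time_s: 6.62
ee_pos: [0.5722, -0.1453, 0.0918]
eef_rot: [-1.57, -0.0, -0.116]
force: [0.8, 0.4, -2.7]
grip_width: 0.023
```

Run:
```python
from plan import *;from station import camera,get_obs
import pickle,cv2
state()
c=camera("scene");pickle.dump(c,open("pics/scene_5.pkl","wb"))
im=c["pixels"][150:225,155:255,::-1]
im=cv2.resize(im,(800,600),interpolation=cv2.INTER_CUBIC);im=np.clip((im.astype(float)-30)*2.0,0,255).astype(np.uint8)
cv2.imwrite("pics/scene_5.png",im)
from ov5 import go
o=get_obs();print(o['ee_pos']);go("5",o['ee_pos'],-6.75,(155,150,100,75,8))
```

```text
6.625 [ 0.5722 -0.1453  0.0918] [-8.996e+01 -3.000e-02 -6.670e+00] F [ 0.84  0.36 -2.67] M [ 0.01  0.02 -0.02] w 0.023 q [-0.31  0.5   1.52  0.    1.12 -1.77]
[ 0.57235803 -0.14541955  0.0921525 ]
```

View pics/scene_5.png

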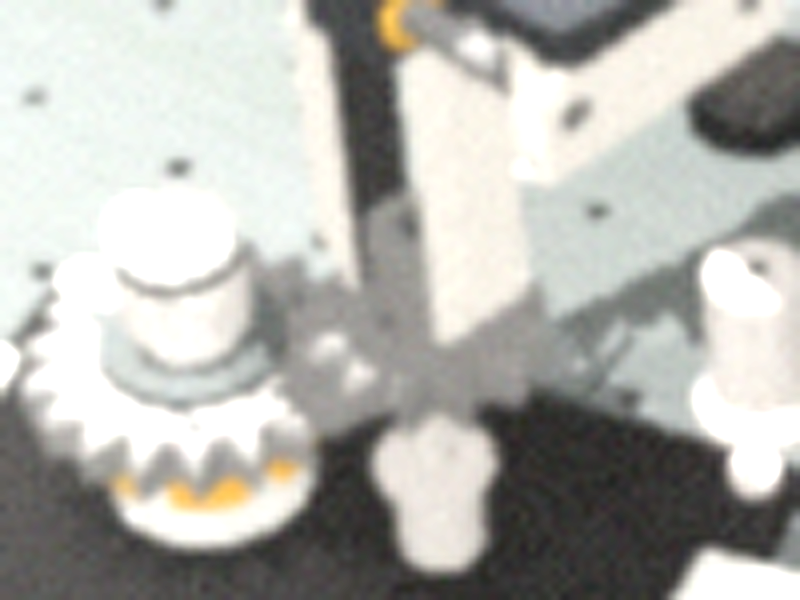

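View pics/ovs_5.png

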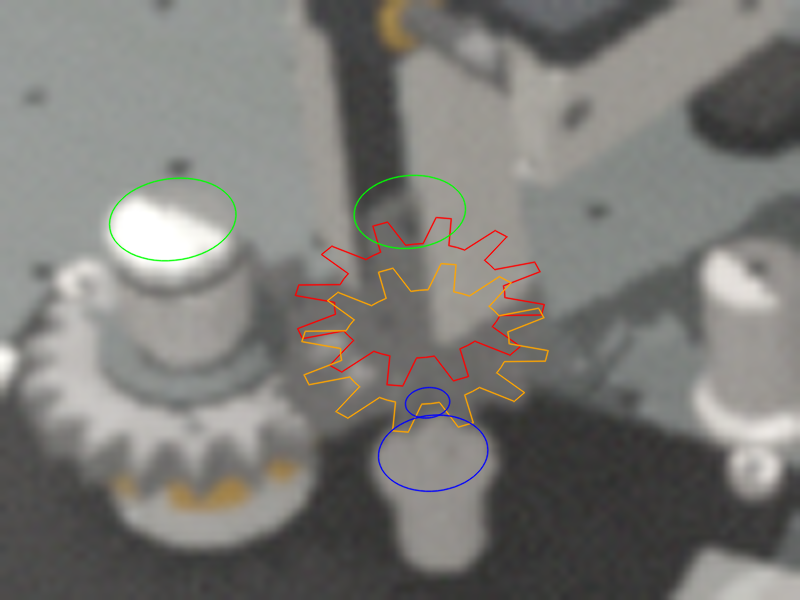

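Run:
```python
import pickle,cv2,numpy as np
c=pickle.load(open("pics/scene_5.pkl","rb"))["pixels"][:,:,::-1]
im=cv2.resize(c[165:210,180:235],None,fx=14,fy=13,interpolation=cv2.INTER_CUBIC)
im=cv2.resize(c[165:210,180:235],None,fx=13,fy=13,interpolation=cv2.INTER_LANCZOS4)
im=np.clip((cv2.GaussianBlur(im,(0,0),5).astype(float)-40)*2.6,0,255).astype(np.uint8)
cv2.imwrite("pics/s5b.png",im)
```

```text
(no output)
```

View pics/s5b.png

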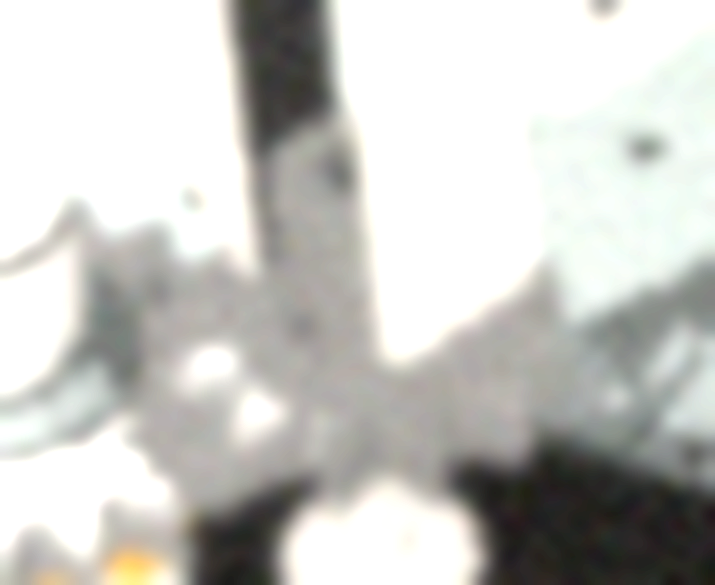

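Run:
```python
from station import camera,get_obs
import numpy as np
A=[]
for i in range(8):
    camera("scene");o=get_obs();A.append(np.r_[o['ee_pos'],np.degrees(o['eef_rot'])])
A=np.array(A);print(A.mean(0).round(4),A.std(0).round(4),o['time_s'])
```

```text
[ 5.72400e-01 -1.45500e-01  9.23000e-02 -8.99709e+01 -7.40000e-02
 -6.68540e+00] [0.0001 0.     0.0001 0.0024 0.0124 0.0022] 7.075
```

>>> step_arm:
  targets:
    - [-0.8,5,-1.4,0,0,0]
    - [0,5,0,0,0,0]
    - [0,4,0,0,0,0]
    - [0,3,0,0,0,0]
    - [0,2,0,0,0,0]
    - [0,0,0,0,0,0]

```text
time_s: 7.82
ee_pos: [0.5714, -0.1468, 0.0729]
eef_rot: [-1.57, -0.001, -0.117]
force: [0.5, -0.8, -3.2]
grip_width: 0.0228
```

>>> step_arm:
  targets:
    - [0,2,0,0,0,0]
    - [0,2,0,0,0,0]
    - [0,1,0,0,0,0]
    - [0,0,0,0,0,0]

```text
time_s: 8.32
ee_pos: [0.5714, -0.1469, 0.068]
eef_rot: [-1.57, -0.001, -0.117]
force: [2.3, -3.4, -3.4]
grip_width: 0.0229
```

Run:
```python
from plan import *;from station import camera
import pickle,cv2
state()
c=camera("scene");pickle.dump(c,open("pics/scene_6.pkl","wb"))
im=cv2.resize(c["pixels"][150:225,155:255,::-1],(800,600),interpolation=cv2.INTER_CUBIC);im=np.clip((im.astype(float)-30)*2.0,0,255).astype(np.uint8)
cv2.imwrite("pics/scene_6.png",im);state()
```

```text
8.325 [ 0.5714 -0.1469  0.068 ] [-8.997e+01 -6.000e-02 -6.690e+00] F [ 2.29 -3.43 -3.35] M [-0.65 -0.43 -0.02] w 0.0229 q [-0.31  0.53  1.54  0.    1.07 -1.77]
8.375 [ 0.5714 -0.1468  0.068 ] [-8.997e+01 -6.000e-02 -6.680e+00] F [ 1.24 -2.25 -3.05] M [-0.65 -0.43 -0.03] w 0.0228 q [-0.31  0.53  1.54  0.    1.07 -1.77]
```

View pics/scene_6.png

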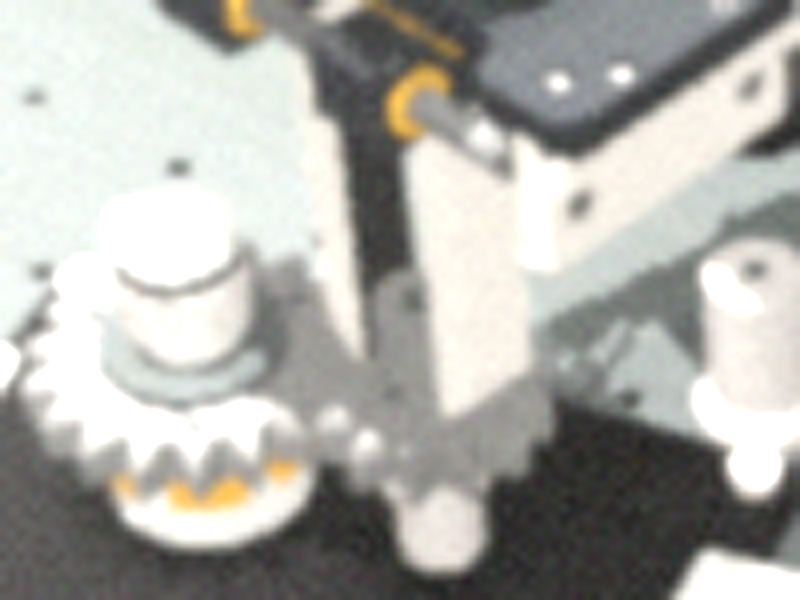

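>>> step_arm:
  targets:
    - [0.5,2,-0.6,0,0,0]
    - [0,2,0,0,0,0]
    - [0,2,0,0,0,0]
    - [0,0,0,0,0,0]

```text
time_s: 8.88
ee_pos: [0.5716, -0.1472, 0.0616]
eef_rot: [-1.57, -0.0, -0.117]
force: [0.2, -0.2, -3.7]
grip_width: 0.0232
```

>>> step_arm:
  targets:
    - [0,1.5,0,0,0,0]
    - [0,1,0,0,0,0]
    - [0,1,0,0,0,0]
    - [0,0,0,0,0,0]

```text
time_s: 9.38
ee_pos: [0.5719, -0.1474, 0.0594]
eef_rot: [-1.57, -0.001, -0.117]
force: [-3.7, 1.6, 8.4]
grip_width: 0.0233
```

>>> step_arm:
  targets:
    - [0,0,0,0,0,0]
    - [0,0,0,0,0,0]
    - [0,0,0,0,0,0]
  gripper: -0.1

```text
time_s: 9.75
ee_pos: [0.5718, -0.1474, 0.0584]
eef_rot: [-1.57, -0.001, -0.117]
force: [0.5, 0.4, 0.2]
grip_width: 0.0419
```

```bash
cat > s1.py <<'E'
import sys
from plan import *;from station import camera
import pickle,cv2
def s(tag,win=(155,150,100,75,8),gain=1.0,off=0,n="scene"):
    c=camera(n);pickle.dump(c,open(f"pics/{n}_{tag}.pkl","wb"));x0,y0,w,h,f=win
    im=cv2.resize(c["pixels"][y0:y0+h,x0:x0+w,::-1],(int(w*f),int(h*f)),interpolation=cv2.INTER_CUBIC);im=np.clip((im.astype(float)-off)*gain,0,255).astype(np.uint8)
    cv2.imwrite(f"pics/{n}_{tag}.png",im)
E
python3 - <<'E'
from s1 import *
state();s("7",gain=2,off=30);state()
E
```

```text
9.75 [ 0.5718 -0.1474  0.0584] [-8.997e+01 -4.000e-02 -6.680e+00] F [0.51 0.36 0.21] M [ 0.03 -0.02 -0.07] w 0.0419 q [-0.31  0.54  1.54  0.    1.06 -1.77]
9.8 [ 0.5718 -0.1474  0.0584] [-8.996e+01 -4.000e-02 -6.690e+00] F [-0.54 -0.71 -0.59] M [0.   0.03 0.02] w 0.0421 q [-0.31  0.54  1.54  0.    1.06 -1.77]
```

View pics/scene_7.png

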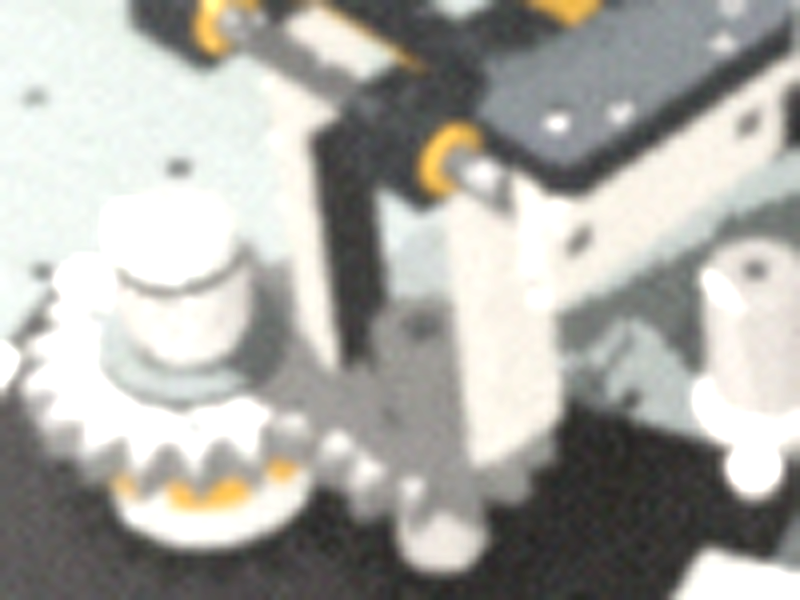

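>>> step_arm:
  targets:
    - [0,-6,0,0,0,0]
    - [0,-14,0,0,0,0]
    - [0,-20,0,0,0,0]
    - [0,-25,0,0,0,0]
    - [0,-20,0,0,0,0]
    - [0,-5,0,0,0,0]

```text
time_s: 10.55
ee_pos: [0.5722, -0.1476, 0.1506]
eef_rot: [-1.571, -0.004, -0.117]
force: [0.3, 0.3, -0.3]
grip_width: 0.0427
```

Run:
```python
from s1 import *
state();s("8",gain=1.6,off=20);plan(np.array([.5859,-.2055,.13]),RT(-6.7),5)
```

```text
10.55 [ 0.5722 -0.1476  0.1506] [-90.    -0.21  -6.68] F [ 0.34  0.31 -0.27] M [-0.03 -0.01  0.01] w 0.0427 q [-0.31  0.44  1.47  0.    1.24 -1.77]
[[4.0, 4.0, -11.0, -0.0, 0.0, 0.0], [4.0, 4.0, -11.0, -0.0, 0.0, 0.1], [4.0, 4.0, -12.0, -0.0, 0.0, -0.0], [4.0, 4.0, -11.0, -0.0, 0.0, 0.0], [4.0, 4.0, -11.0, -0.0, 0.0, 0.1]]
end err mm [ 0.43975869 -0.00510634 -0.13254082] deg 0.03962576116797482
```

View pics/scene_8.png

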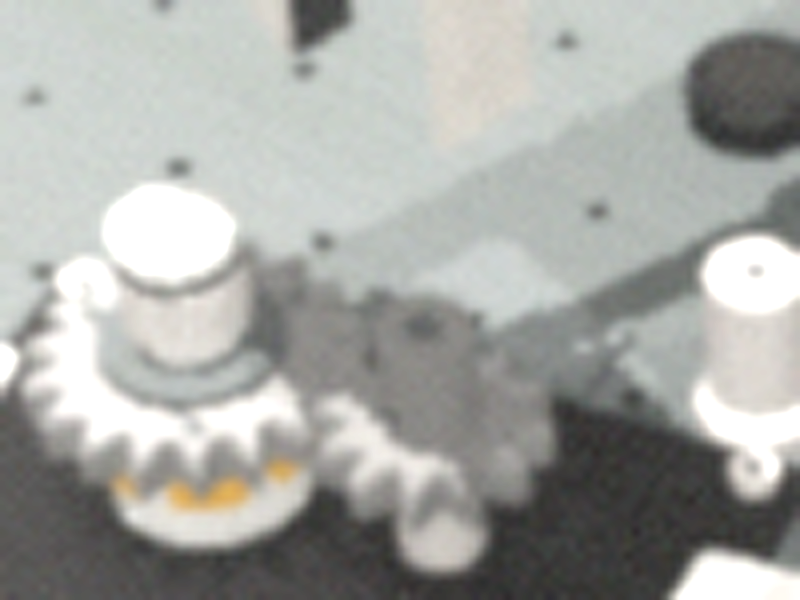

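The gear sits upright on the post, its teeth level with and meshed into the drive gear (hub at (425,330), knob at (170,235)). On to the knob.

>>> step_arm:
  targets:
    - [4,4,-11,0,0,0]
    - [4,4,-11,0,0,0]
    - [4.5,4,-12,0,0,0]
    - [4,4,-11,0,0,0]
    - [4,4,-11,0,0,0]
    - [0,10,0,0,0,0]
    - [0,0,0,0,0,0]

```text
time_s: 11.48
ee_pos: [0.5851, -0.205, 0.1173]
eef_rot: [-1.57, 0.001, -0.117]
force: [-0.3, 0.4, 0.2]
grip_width: 0.0423
```

Run:
```python
from s1 import *
state();s("9");plan(np.array([.5857,-.2055,.063]),RT(-6.7),5)
```

```text
11.475 [ 0.5851 -0.205   0.1173] [-8.993e+01  6.000e-02 -6.680e+00] F [-0.26  0.43  0.21] M [-0.   -0.01  0.02] w 0.0423 q [-0.4   0.53  1.4   0.    1.21 -1.85]
[[0.0, 11.0, -0.0, -0.0, 0.0, -0.0], [0.0, 11.0, -0.0, -0.0, 0.0, -0.0], [0.0, 11.0, -0.0, -0.0, 0.0, -0.0], [0.0, 11.0, -0.0, -0.0, 0.0, -0.0], [0.0, 11.0, -0.0, -0.1, 0.0, -0.0]]
end err mm [ 0.35828921 -0.52783147  0.0112059 ] deg 0.059454676566365695
```

View pics/scene_9.png

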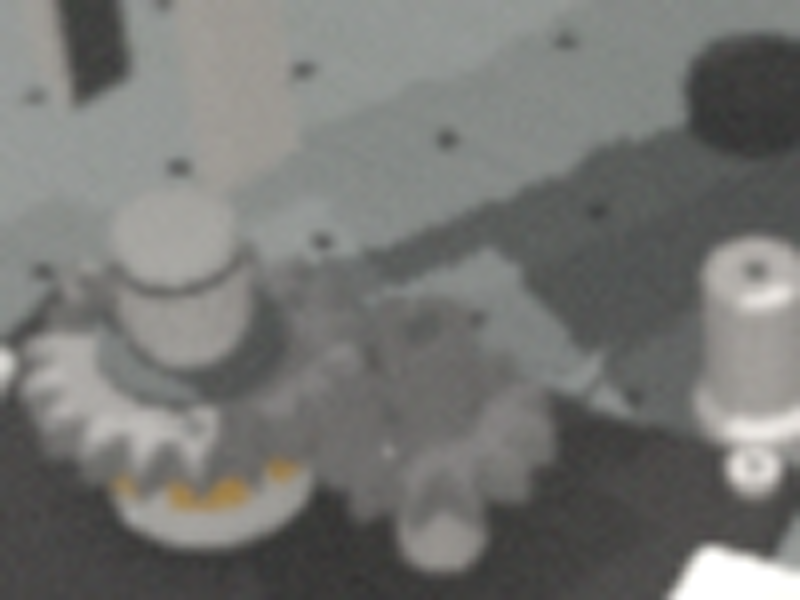

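>>> step_arm:
  targets:
    - [0.4,13,0,0,0,0]
    - [0,13,0,0,0,0]
    - [0,13,0,0,0,0]
    - [0,9,0,0,0,0]
    - [0,5,0,0,0,0]
    - [0,0,0,0,0,0]

```text
time_s: 12.28
ee_pos: [0.5859, -0.2054, 0.0652]
eef_rot: [-1.57, -0.0, -0.117]
force: [0.2, 0.1, 0.0]
grip_width: 0.0423
```

>>> step_arm:
  targets:
    - [0,0,0,0,0,0]
    - [0,0,0,0,0,0]
    - [0,0,0,0,0,0]
    - [0,0,0,0,0,0]
  gripper: -0.6
  squeeze: 40

```text
time_s: 12.78
ee_pos: [0.5861, -0.2061, 0.066]
eef_rot: [-1.571, -0.002, -0.117]
force: [-0.5, -5.9, 2.8]
grip_width: 0.0273
```

Run:
```python
from s1 import *
state();s("10");state()
```

```text
12.775 [ 0.5861 -0.2061  0.066 ] [-90.02  -0.1   -6.7 ] F [-0.53 -5.95  2.82] M [-0.96  0.19 -0.05] w 0.0273 q [-0.4   0.59  1.44  0.    1.11 -1.85]
12.825 [ 0.5861 -0.2061  0.0659] [-9.002e+01 -9.000e-02 -6.700e+00] F [-0.89 -4.26  3.03] M [-0.96  0.15 -0.06] w 0.0273 q [-0.4   0.59  1.44  0.    1.11 -1.85]
```

View pics/scene_10.png

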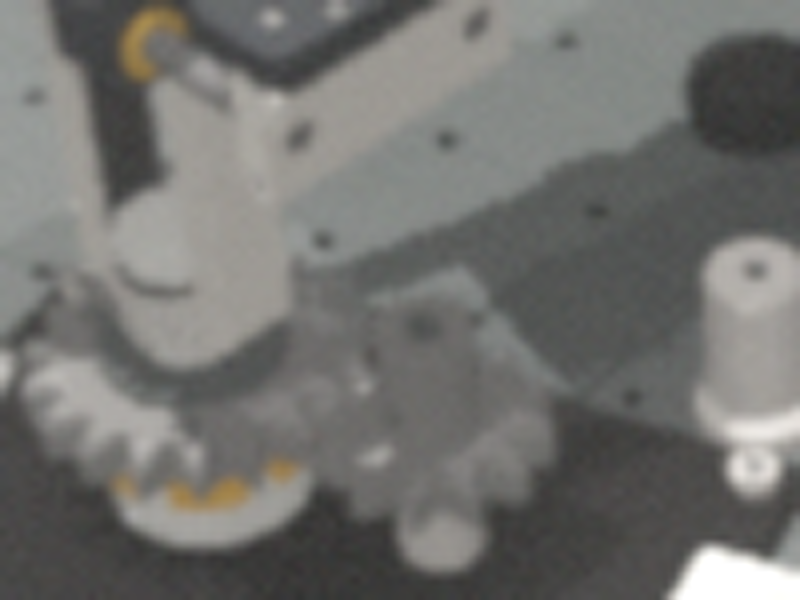

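>>> step_arm:
  targets:
    - [0,-2,-0.6,0,0,0]
    - [0,-4,0,0,0,0]
    - [0,-4,0,0,0,0]
    - [0,-3,0,0,0,0]
    - [0,0,0,0,0,0]
    - [0,0,0,0,0,0]

```text
time_s: 13.58
ee_pos: [0.5861, -0.2061, 0.0789]
eef_rot: [-1.57, -0.001, -0.117]
force: [1.8, -3.0, 0.9]
grip_width: 0.0271
```

Run:
```python
from s1 import *
state();s("11");state()
```

```text
13.575 [ 0.5861 -0.2061  0.0789] [-8.997e+01 -8.000e-02 -6.680e+00] F [ 1.84 -2.97  0.9 ] M [-0.57 -0.37  0.02] w 0.0271 q [-0.4   0.58  1.43  0.    1.13 -1.85]
13.625 [ 0.586  -0.2061  0.0788] [-8.997e+01 -8.000e-02 -6.690e+00] F [ 2.22 -3.61  1.67] M [-0.5  -0.35  0.  ] w 0.0273 q [-0.4   0.58  1.43  0.    1.13 -1.85]
```

View pics/scene_11.png

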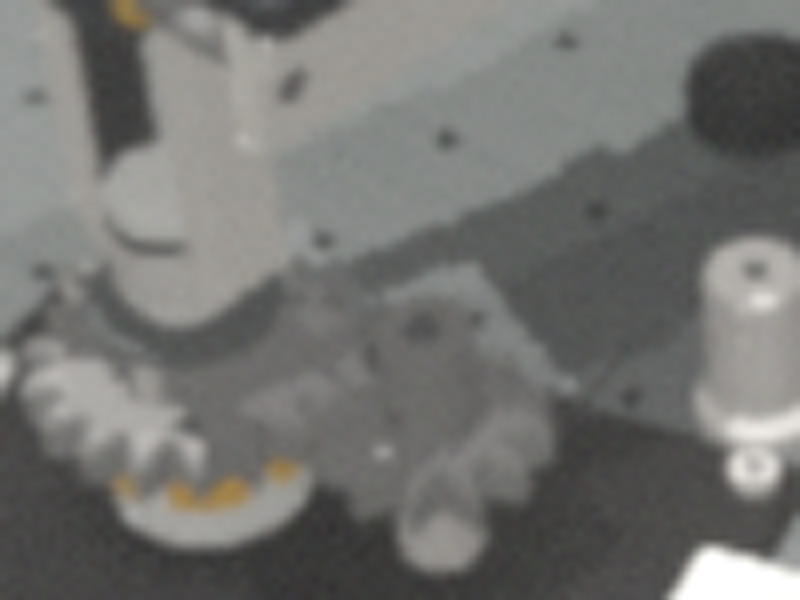

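>>> step_arm:
  targets:
    - [0,0,0,0,3,0]
    - [0,0,0,0,5,0]
    - [0,0,0,0,6,0]
    - [0,0,0,0,6,0]
    - [0,0,0,0,0,0]

```text
time_s: 14.25
ee_pos: [0.5862, -0.2057, 0.0786]
eef_rot: [-1.569, -0.001, -0.465]
force: [3.2, -0.3, 1.6]
grip_width: 0.0276
```

Run:
```python
from s1 import *
state();s("12",gain=1.8,off=30);state()
```

```text
14.25 [ 0.5862 -0.2057  0.0786] [-8.992e+01 -5.000e-02 -2.664e+01] F [ 3.16 -0.28  1.61] M [ 0.02 -0.78 -0.01] w 0.0276 q [-0.4   0.58  1.43  0.    1.13 -1.5 ]
14.3 [ 0.5861 -0.2058  0.0786] [-8.992e+01 -5.000e-02 -2.655e+01] F [3.56 0.43 1.69] M [ 0.1  -0.8  -0.03] w 0.0273 q [-0.4   0.58  1.43  0.    1.13 -1.51]
```

View pics/scene_12.png

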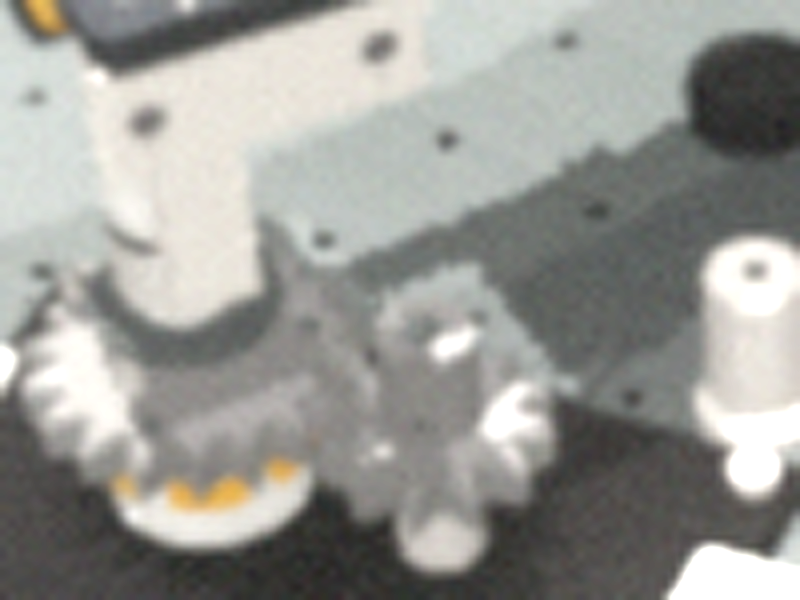

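>>> step_arm:
  targets:
    - [0,0,0,0,6,0]
    - [0,0,0,0,6,0]
    - [0,0,0,0,6,0]
    - [0,0,0,0,6,0]
    - [0,0,0,0,6,0]
    - [0,0,0,0,6,0]
    - [0,0,0,0,4,0]
    - [0,0,0,0,0,0]

```text
time_s: 15.3
ee_pos: [0.5867, -0.2053, 0.0786]
eef_rot: [-1.568, 0.0, -1.162]
force: [9.2, 3.1, 0.4]
grip_width: 0.0269
```

Run:
```python
from s1 import *
state();s("13",gain=1.8,off=30);state()
```

```text
15.3 [ 0.5867 -0.2053  0.0786] [-8.983e+01  1.000e-02 -6.658e+01] F [9.18 3.11 0.43] M [ 0.51 -1.7  -0.03] w 0.0269 q [-0.4   0.58  1.43  0.    1.13 -0.81]
15.35 [ 0.5867 -0.2053  0.0786] [-89.83   0.   -66.53] F [ 8.07  2.67 -0.38] M [ 0.55 -1.68 -0.06] w 0.0275 q [-0.4   0.58  1.43  0.    1.13 -0.81]
```

View pics/scene_13.png

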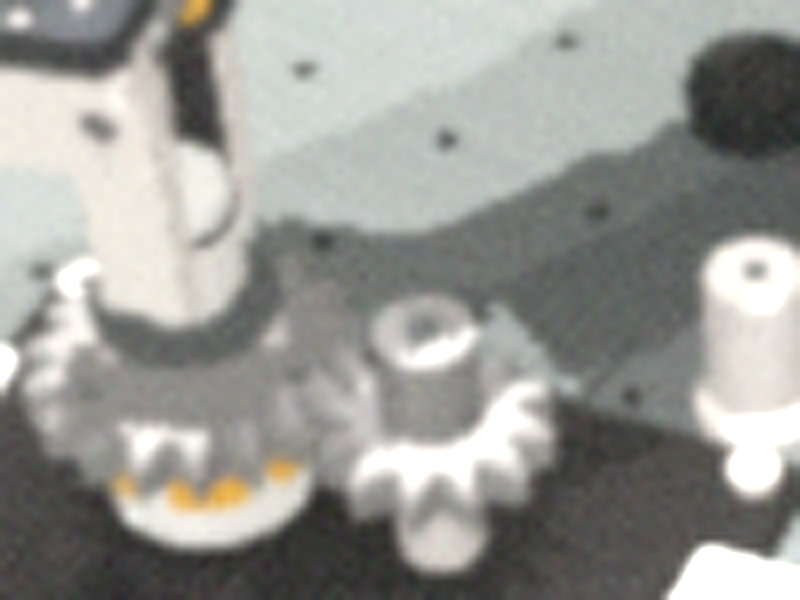

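>>> step_arm:
  targets:
    - [0,2,0.8,0,0,0]
    - [0,3,0,0,0,0]
    - [0,2,0,0,0,0]
    - [0,0,0,0,0,0]

```text
time_s: 15.85
ee_pos: [0.5868, -0.2053, 0.071]
eef_rot: [-1.569, 0.001, -1.163]
force: [5.8, 2.5, -1.6]
grip_width: 0.0273
```

>>> step_arm:
  targets:
    - [0,2,0.5,0,0,0]
    - [0,2,0,0,0,0]
    - [0,1.5,0,0,0,0]
    - [0,0,0,0,0,0]

```text
time_s: 16.35
ee_pos: [0.5869, -0.2054, 0.0659]
eef_rot: [-1.57, 0.001, -1.164]
force: [0.8, 4.3, 3.1]
grip_width: 0.0277
```

>>> step_arm:
  targets:
    - [0,1,0,0,0,0]
    - [0,0.5,0,0,0,0]
    - [0,0,0,0,0,0]

```text
time_s: 16.73
ee_pos: [0.587, -0.2054, 0.0658]
eef_rot: [-1.57, 0.0, -1.164]
force: [-6.2, 6.7, 16.7]
grip_width: 0.0274
```

Run:
```python
from s1 import *
state();s("14",gain=1.3,off=20);state()
```

```text
16.725 [ 0.587  -0.2054  0.0658] [-8.994e+01  1.000e-02 -6.668e+01] F [-6.15  6.69 16.75] M [1.16 1.14 0.03] w 0.0274 q [-0.4   0.6   1.44  0.    1.11 -0.8 ]
16.775 [ 0.587  -0.2054  0.0658] [-8.994e+01  1.000e-02 -6.668e+01] F [-5.76  6.33 16.63] M [1.19 1.18 0.02] w 0.0273 q [-0.4   0.6   1.44  0.    1.11 -0.8 ]
```

View pics/scene_14.png

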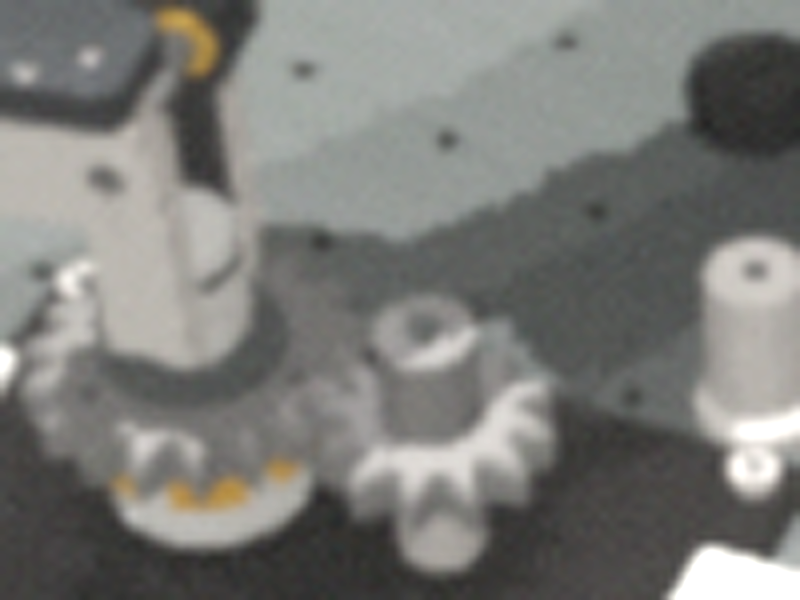

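>>> step_arm:
  targets:
    - [0,0,0,0,0,0]
    - [0,0,0,0,0,0]
    - [0,0,0,0,0,0]
  gripper: -0.05

```text
time_s: 17.15
ee_pos: [0.5869, -0.2057, 0.0641]
eef_rot: [-1.57, 0.0, -1.164]
force: [0.6, -0.0, 0.1]
grip_width: 0.0442
```

>>> step_arm:
  targets:
    - [0,-6,0,0,0,0]
    - [0,-14,0,0,0,0]
    - [0,-25,0,0,0,0]
    - [0,-40,0,0,0,0]
    - [0,-40,0,0,0,0]
    - [-50,-20,0,0,0,0]
    - [-50,0,-40,0,0,0]
    - [-50,0,-40,0,0,0]
    - [-50,0,-40,0,0,0]
    - [0,0,0,0,0,0]

```text
time_s: 18.4
ee_pos: [0.3994, -0.0703, 0.2107]
eef_rot: [-1.568, -0.001, -1.163]
force: [1.5, -0.5, 0.8]
grip_width: 0.0448
```

Run:
```python
from s1 import *
state();s("15",gain=1.0,off=0);s("15",win=(280,140,130,97,6),n="top")
```

```text
18.4 [ 0.3994 -0.0703  0.2107] [-8.985e+01 -7.000e-02 -6.662e+01] F [ 1.51 -0.51  0.76] M [-0.12 -0.02  0.04] w 0.0448 q [-0.27 -0.04  1.89  0.    1.29 -0.67]
```

View pics/scene_15.png

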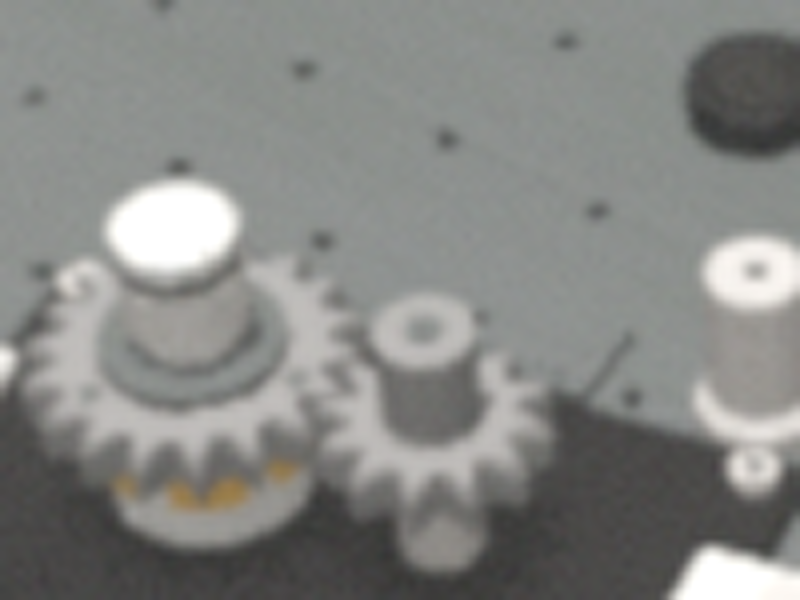

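View pics/top_15.png

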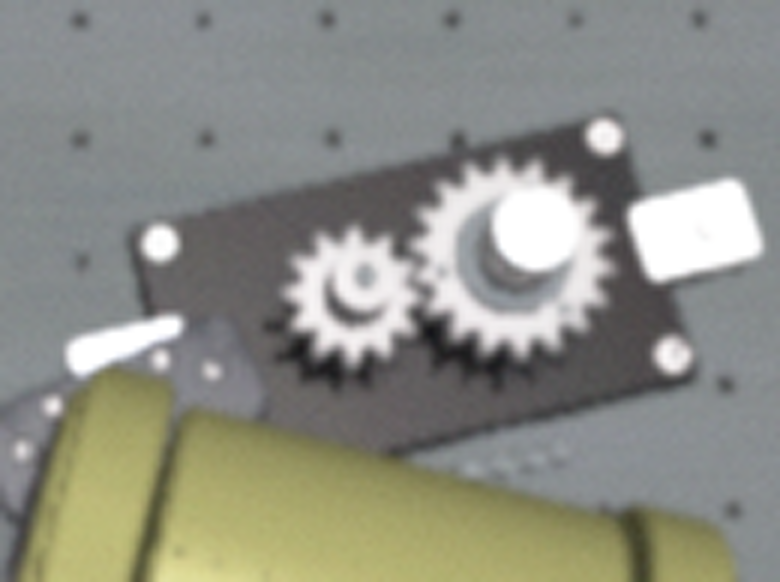

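Run:
```python
from ov5 import *
go("15",[.5717,-.1473,.057],13.76+15,(155,150,100,75,8),off=17,ph=0)
im=pickle.load(open("pics/scene_15.pkl","rb"))["pixels"];cv2.imwrite("pics/full15.png",cv2.resize(im[:,:,::-1],None,fx=1.42,fy=1.42))
```

```text
(no output)
```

View pics/ovs_15.png

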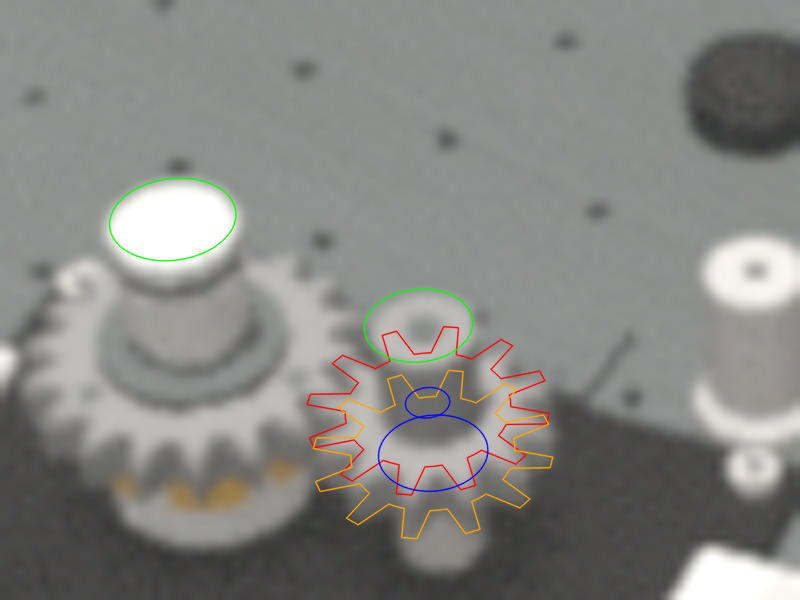

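View pics/full15.png

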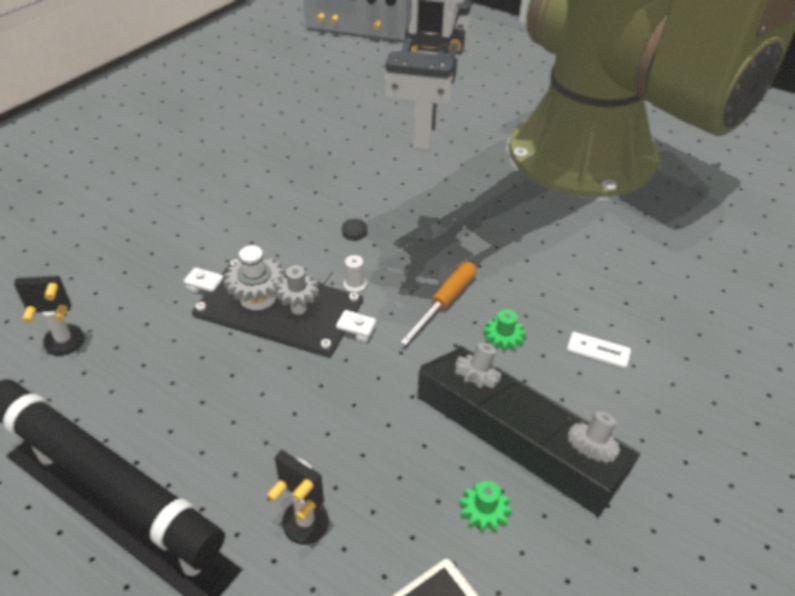

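The gear's hub top lands within about 0.6 px of where a seated gear's would be, with the same small bias as the post and knob, and everything else is undisturbed. Handing in.

Run:
```python
from station import job
print(job.hand_in())
```

```text
the job is handed in; nothing more can be done
None
```

I set the 12-tooth gear from the middle bay hub up on the test post, in mesh with the drive gear. I then pulled the lock knob up about 13 mm, turned it 60° clockwise and pushed it back down until it locked. The job was handed in at about 18.5 s of the 43 s allowed; no verdict was reported.

**Gear seated:** it met a firm stop on the shoulder at about +12 N. Its hub top in the scene view is within about 0.6 px of where a seated gear's should be. That stop came with the fingertips 1–2 mm higher than I had worked out, so I judged the fit from the pictures and the contact force.

**Turn:** the small index marks on the drive gear moved about 60° clockwise. The wrist showed almost no twisting moment when I read it after each part of the turn, so I saw no sign of the fingers slipping on the knob.

**Lock:** the knob reached a firm stop at about 17 N, with the fingertips at 65.8 mm against 66.0 mm before the lift.

**Rest of the bench:** the last picture shows the other two rack gears, the green look-alikes and the loose items I could see still in place. The hex key was only partly visible. The gripper was clear and touching nothing.

The last scene overlay sat about 0.5–1 px off the picture for every tester part, which fits the stated camera calibration error. No check failed.

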